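# Seat a taper tool holder in the bench stand and latch it

### The arm

A 6-joint arm with a two-finger parallel gripper is mounted at the origin on a cart in front of the work surface, level with it; the furniture and walls round the work are solid. World frame = base frame: x ahead of the robot, y to its left, z up, the work surface at z = 0. Lengths are in m, angles in rad, forces in N, time in s.
With the tool pointing down it reaches from about 0.35 to 0.975 m from the base axis. Payload 17.4 kg.
Tool frame: the origin (TCP) lies midway between the tips of the shut fingers; the grasp point (between the pads) lies 19 mm behind it; y points along the fingers, z is the direction in which the jaws open and shut, and the axes are right-handed (so a half turn about y gives the same grasp; the last joint's range is limited). The gripper opens to 85 mm and grips with 20 to 120 N. Pads are 22 mm wide; open, the fingers measure 114 mm over their backs; the gripper's body (76 mm by 85 mm) begins 54 mm behind the grasp point. The pads swing forward as they close: fully open they stand 13 mm farther back than shut.
Start: joints at [1.284, 0.116, 1.442, -0, 1.584, -0.038], TCP at [0.166, 0.654, 0.231] pointing down, gripper open.
Joint ranges: [-2.83, 2.83], [-0.83, 2.19], [0.07, 2.5], [-1.14, 4.28], [0.01, 3], [-2.97, 2.97]. Speed limits (rad/s): [1.89, 1.89, 2.22, 3.14, 3.14, 3.14].

### API

Orientations are given as a rotation vector (axis times angle).
In Python, from workcell import bot gives the robot as it stands.
- The arm moves only by the tool servo_tool, never from a script. Its argument "motion" is a list of rows, each a list of 7 numbers: the turn, a rotation vector about the world's x, y, z in rad, then the shift along the world's x, y, z in mm, then the opening, from 0 (shut) to 1 (fully open). A call has 1 to 20 rows; each row shifts and turns the commanded pose from where the row before left it; what a row does not reach is not made up. A row lasts 1/12 s, in which the tool goes at most 41.7 mm and 7.16 degrees, less where a joint would pass 70% of its speed; a pose out of reach is approached as far as the arm can. A call is refused whole if a number of a shift passes 41.7 or a number of a turn 0.125, either way. A call with a gripper value outside its range is refused whole. The fingers move at their own pace and stop on an object; "force" is the grip in N (left out, the last holds). Time passes only in rows, so rows that do not move let the fingers close. It gives the time, the measured TCP pose, the force and the opening at its end, in the units of the state.
- bot.get_state(): the state, without advancing time (a new reading comes with each control period).
- bot.read_camera(name): name is "side" or "top" or "wrist"; returns the picture (384x512x3 uint8, blue, green, red); there is no depth.
- bot.calibration(name): a dict with "fx", "fy", "cx", "cy" (pixels), "position" and "rotation" of the camera in the world. Camera axes: x right, y up, looking along -z (the intrinsics and any distortion apply to the point x, -y, -z); pixel columns grow to the right and rows downward; lengths in m; the calibration is good to about 2 mm. A picture is of the moment at which its call begins: read the wrist's pose just before it. calibration takes no time and is no camera call; for the wrist camera it gives the pose at the moment of the call.
- bot.job_done(): hands the job in, once; it reports no verdict.
The state is a dict: "t": time; "qpos": joint angles; "dq": joint speeds; "tau": joint torques, N m; "eef_pos": TCP position; "tcp_rot": TCP orientation; "ft_force": force on the tool from outside, world axes, zero at the start; "wrist_torque": the same for the moment, N m; "finger_gap": finger opening in m.
Only numpy, scipy, OpenCV 4.12 (cv2) and the standard library are available. Lean on these libraries where they do the work, as an engineer would, in place of code of your own. Each camera call takes 0.05 s, during which the arm holds its last target.

### The job

Take the collet tool holder, the one with the round slotted nut on top, out of the rack and nest its taper in the tapered socket of the bench stand, turning it by feel until the stand's two drive keys drop into the notches in its collar and the taper sits fully home. Then swing the stand's hold-down claw all the way over the collar and let go of everything. Be gentle: never push the holder against the stand with more than about 40 N or let it drop in, and leave the other tool holder and the small tools between rack and stand alone.

Things in the scene. Friction and masses are not known exactly. Their poses are not given: they have to be found in the camera images.
- holder: Collet tool holder, bare steel with a dark round nut on top, 136 mm tall, 0.41 to 0.75 kg, loose, upright in either pocket of the rack. Origin at the bottom tip of its pull stud, z up its axis, x through the two notches of its collar; a half turn makes no difference. From the bottom: pull stud 13 mm wide, steep taper, collar 50 mm wide, neck 36 mm wide, nut, 6 mm nose.
- holder_nut (a point): Middle of the holder's nut, on the axis, 117 mm above the holder's origin; axes as the holder's. The nut is 42 mm in diameter and 26 mm high (13 mm above and below this point): the place to grip, from any side. Below it a plain neck of 36 mm diameter and 24 mm height.
- holder_gauge (a point): Point on the holder's axis at the wide end of its 7:24 taper, 57 mm below holder_nut. The taper is 31.8 mm in diameter here and 18 mm at its lower end, 46 mm lower; the pull stud ends 60 mm below this point. Standing in the rack this point is 84 mm above the worktop.
- holder_collar (a point): Middle of the holder's collar (flange), on the axis, 46 mm below holder_nut. The collar is 50 mm in diameter and 18 mm high (9 mm above and below). Two notches, 15 mm wide and 9 mm deep, run through its whole height at its +x and -x sides (x axis of this point).
- stand: Bench stand, bolted down: grey round column 77 mm across on a 120 mm square foot, tapered socket in its top face, 85 mm high; origin under its centre at the worktop, z up. On its +y side, 50 mm from the axis, a post carries the hold-down claw.
- seat (a point): Centre of the socket's mouth, 85 mm above the worktop; axes as the stand's. Socket diameter 31.8 mm here, narrowing with the same 7:24 taper as the holder, open below: it catches the holder's tip even 5 mm off-centre and centres it. Fully home means holder_gauge on this point (holder_nut 57 mm above it).
- key_tops (a point): On the socket's axis, level with the tops of the two steel drive keys (96 mm above the worktop). Keys: opposite each other, 12 mm wide, 17.5 to 29 mm from the axis, 11 mm high, on a graduated ring clamped at a bearing that is NOT reported: the line through them lies anywhere within 0.72 rad either way of the stand's x axis (x of this point, which does not follow the ring).
- claw_pivot (a point): On the claw's vertical pivot, 110 mm above the worktop, 50 mm from the socket's axis on the stand's +y side; post 28 mm wide, ends at 120 mm. Closed, the dark steel claw reaches from here over the holder's collar with 1.5 mm of room (underside 106.5 mm high, top 114.5 mm). If the holder is not home its collar stands in the claw's way.
- claw_knob (a point): Middle of the upright round black knob on the claw's handle: 16 mm in diameter, from 117 to 150 mm above the worktop, 56 mm from the pivot on the side opposite the claw; it goes round the pivot with the claw. The flat handle under it has its top at 113.5 mm.
- claw (a joint): Angle of the hold-down claw, rad: 0 parked (knob on the robot's side of the pivot), 1.4 the stop, claw pointing at the socket's axis, knob farthest from it on the stand's +y side. Grows as the claw turns clockwise seen from above. Starts between 0 and 0.35. About 5 N at the knob turn it; friction keeps it where it is left.
- key_drop (a point): Where the middle of the holder's collar is while the collar only stands on the key tops: on the socket's axis, 105 mm above the worktop, 9 mm higher than when home. There the holder still has about 1.3 mm of play sideways; turned under a light push it sinks a little as the notches near the keys and drops once they agree within about 0.04 rad.
- spare_mid (a point): The other tool holder, to be left in its pocket: same taper and collar, but a plain 30 mm cylinder without a nut above it, 114 mm tall in all. This point is on its axis half-way up.
- rack: Two-pocket rack of bent sheet aluminium, 236 x 84 mm, 86 mm high; origin under its centre at the worktop, x along its length. Two round pockets of 41 mm, 60 mm either side of the centre along x; the holders hang in them by their collars.
- brush: Flat dusting brush with a blue handle, 154 mm long, 11 mm high, lying between rack and stand; leave alone.
- hex_key: Black L-shaped hex key, 87 mm long, 5 mm high, lying between rack and stand; leave alone.
Things that resemble listed ones, but are neither listed nor needed, are in the scene too. What is shaped like the holder but red or turquoise is not meant.

How it is judged:
By the outcome, as a careful person would: the job done as asked, in the order asked, and still so for the second after the job is handed in, with the robot touching nothing.
It also fails if it takes over 72 s, if anything falls off the work surface, if the arm or the gripper's body presses on something with over 40 N, if the wrist force passes 120 N, or if a joint passes its speed limit or range.

## Working session

There is one attempt and no reset: what is moved stays moved. The work goes in short steps, Python scripts to look and compute and a tool call to move; the robot and the scene stay as the last step left them, time stands still between calls to the robot, and variables do not carry over. Pictures are saved under pics/ and viewed, and the job is handed in when it is done.

Besides the shell and the picture viewer there is one more tool, called after "Emit:" by a JSON object that holds its "api" and its "payload", one argument or row to a line. servo_tool: Moves the arm, as the interface text tells. Its arguments: {"type":"object","properties":{"motion":{"type":"array","items":{"type":"array","items":{"type":"number"}}},"force":{"type":"number"}},"required":["motion"]}

```bash
ls; mkdir -p pics; cat > h.py <<'E'
import numpy as np, cv2
from workcell import bot
E
python3 - <<'E'
from h import *
s=bot.get_state(); print({k:np.round(v,3).tolist() for k,v in s.items()})
for n in ["side","top","wrist"]:
    c=bot.calibration(n); print(n,c)
    cv2.imwrite(f"pics/{n}0.png",bot.read_camera(n))
E
```

```text
pics
{'t': 0.0, 'qpos': [1.284, 0.116, 1.442, -0.0, 1.584, -0.038], 'dq': [-0.001, 0.0, 0.002, -0.001, 0.001, 0.0], 'tau': [0.002, -73.201, -63.248, 0.0, 0.007, -0.0], 'eef_pos': [0.166, 0.654, 0.231], 'tcp_rot': [-1.563, 0.196, -0.195], 'ft_force': [0.595, 0.714, 0.032], 'wrist_torque': [0.015, -0.036, -0.009], 'finger_gap': 0.086}
side {'fx': 385.8879580768883, 'fy': 385.8879580768883, 'cx': 256.63127136817116, 'cy': 192.29919532078898, 'position': array([ 0.46608429, -0.60312482,  0.67300481]), 'rotation': array([ 0.92991782, -0.02780817, -0.08735341])}
top {'fx': 461.89274378014966, 'fy': 461.89274378014966, 'cx': 250.55469130951946, 'cy': 188.2700747577578, 'position': array([0.33835216, 0.12996155, 1.04226507]), 'rotation': array([ 0.13259695, -0.15585269, -1.56129277])}
wrist {'fx': 296.9725156216587, 'fy': 296.9725156216587, 'cx': 251.53527031816245, 'cy': 193.71597159701872, 'position': array([0.09140064, 0.67397527, 0.37272921]), 'rotation': array([-0.2575189 , -0.19877459,  1.31254922])}
```

View pics/side0.png

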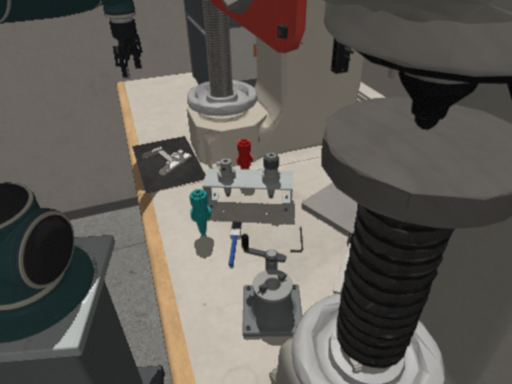

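View pics/top0.png

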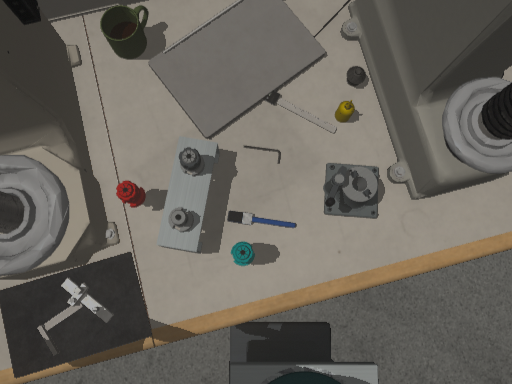

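View pics/wrist0.png

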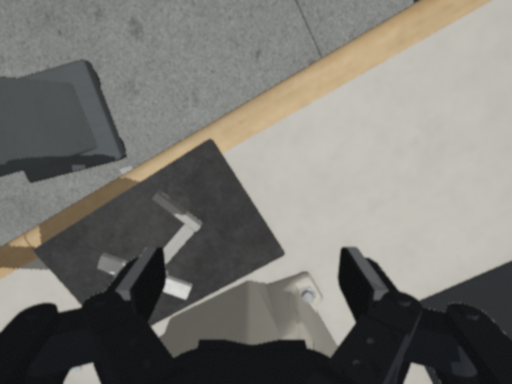

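```bash
cat >> h.py <<'E'
from scipy.spatial.transform import Rotation as R
from scipy.optimize import least_squares
def proj(c,P):
    P=np.atleast_2d(P); q=(P-c['position'])@R.from_rotvec(c['rotation']).as_matrix()
    x,y,z=q[:,0],-q[:,1],-q[:,2]
    return np.c_[c['fx']*x/z+c['cx'],c['fy']*y/z+c['cy']]
def ray_z(c,uv,z):
    d=R.from_rotvec(c['rotation']).apply([(uv[0]-c['cx'])/c['fx'],-(uv[1]-c['cy'])/c['fy'],-1])
    p=c['position']; return p+d*(z-p[2])/d[2]
def crop(img,x0,y0,x1,y1,k,name):
    cv2.imwrite(name,cv2.resize(img[y0:y1,x0:x1],None,fx=k,fy=k,interpolation=cv2.INTER_CUBIC))
E
python3 - <<'E'
from h import *
t=cv2.imread("pics/top0.png"); s=cv2.imread("pics/side0.png")
a=cv2.resize(t[130:250,150:250],None,fx=4,fy=4,interpolation=2); b=cv2.resize(t[150:230,310:390],None,fx=6,fy=6,interpolation=2)
cv2.imwrite("pics/c1.png",np.hstack([a,cv2.copyMakeBorder(b[:, :400],0,0,0,0,0)]))
crop(t,315,155,388,225,8,"pics/c2.png")
crop(s,190,130,310,250,5,"pics/c3.png")
crop(s,230,225,310,340,5,"pics/c4.png")
T=bot.calibration("top")
for n,uv,z in [("nutA",(190,158),.154),("spareB",(180,218),.14),("stand",(358,187),.085),("red",(127,192),.1),("turq",(242,253),.1)]: print(n,ray_z(T,uv,z))
E
```

```text
nutA [0.5636381  0.23692074 0.154     ]
spareB [0.44604076 0.25486911 0.14      ]
stand [ 0.52046802 -0.11143586  0.085     ]
red [0.50417827 0.37121181 0.1       ]
turq [0.38033299 0.13311074 0.1       ]
```

View pics/c1.png

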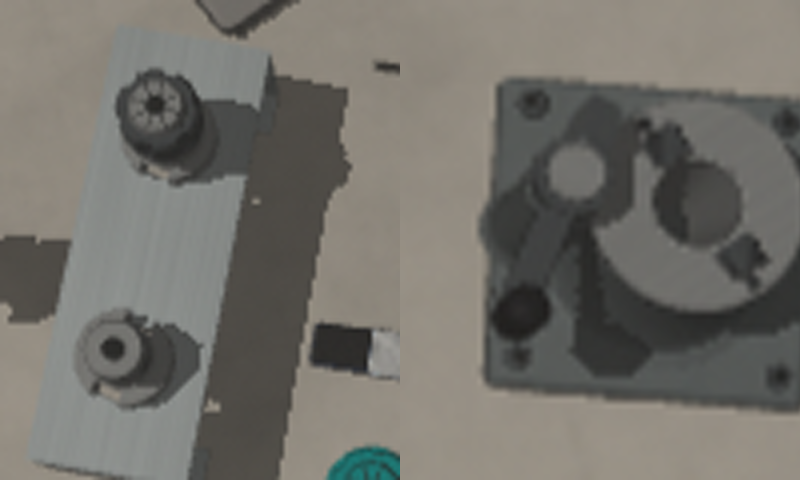

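View pics/c2.png

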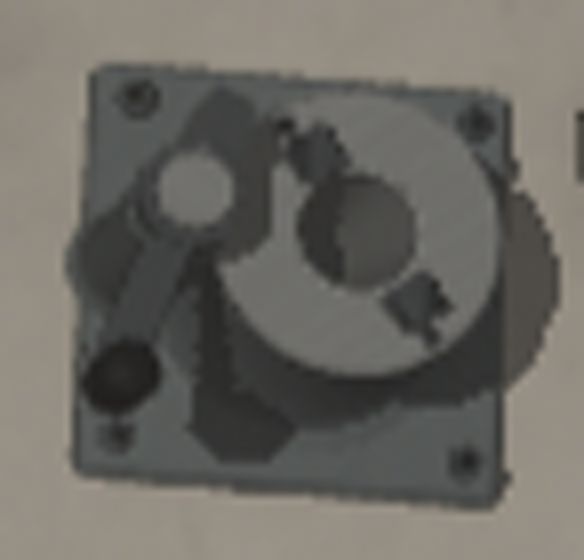

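View pics/c3.png

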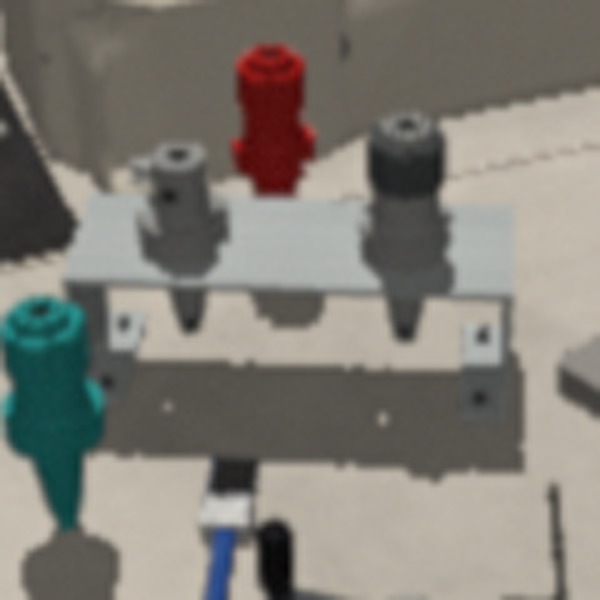

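View pics/c4.png

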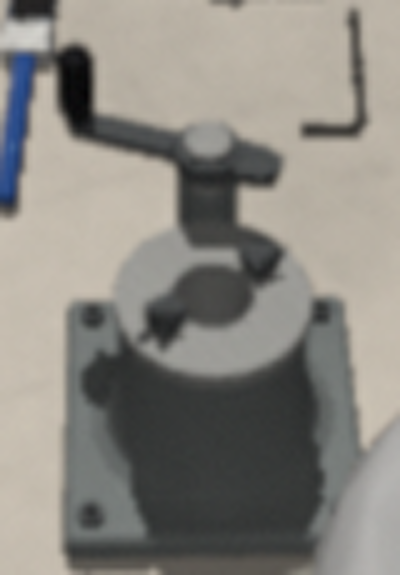

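```bash
python3 - <<'E'
from h import *
T=bot.calibration("top"); S=bot.calibration("side")
def tri(a,b):
    f=lambda p: np.r_[proj(T,p)[0]-a, proj(S,p)[0]-b]
    r=least_squares(f,[.5,0,.1]); return np.round(r.x,4), np.round(r.fun,1)
c2=lambda x,y:(x/8+315-.5,y/8+155-.5)
c1=lambda x,y:(x/4+150-.5,y/4+130-.5)
c3=lambda x,y:(x/5+190-.5,y/5+130-.5)
c4=lambda x,y:(x/5+230-.5,y/5+225-.5)
print("nose",tri(c1(156,103),c3(406,125)), ray_z(T,c1(156,103),.160), ray_z(S,c3(406,125),.160))
print("spare",tri(c1(113,348),c3(178,155)), ray_z(T,c1(113,348),.138))
print("socket",tri(c2(357,232),c4(213,295)), ray_z(T,c2(357,232),.085),ray_z(S,c4(213,295),.085))
print("post",tri(c2(196,188),c4(210,140)), ray_z(T,c2(196,188),.120),ray_z(S,c4(210,140),.120))
print("knob",tri(c2(120,375),c4(75,50)), ray_z(T,c2(120,375),.150),ray_z(S,c4(75,50),.150))
print("knobT top", ray_z(T,c2(120,375),.150))
k1=ray_z(T,c2(318,155),.096);k2=ray_z(T,c2(418,302),.096);print("keys",k1,k2,np.linalg.norm(k1-k2),np.arctan2(*(k1-k2)[[1,0]]))
k1=ray_z(T,c2(284,128),.085);k2=ray_z(T,c2(432,340),.085);print("marks",k1,k2,np.linalg.norm(k1-k2),np.arctan2(*(k1-k2)[[1,0]]))
k1=ray_z(S,c4(258,262),.093);k2=ray_z(S,c4(168,312),.093);print("keysS",k1,k2,np.linalg.norm(k1-k2),np.arctan2(*(k1-k2)[[1,0]]))
# foot corners
for uv in [(92,68),(508,98),(497,508),(76,470)]: print("foot",ray_z(T,c2(*uv),.012))
t=cv2.imread("pics/top0.png"); crop(t,170,140,210,185,14,"pics/c5.png")
E
```

```text
nose (array([0.5681, 0.2393, 0.1602]), array([-0. , -0.2, -0.3,  0.1])) [0.56765873 0.2392914  0.16      ] [0.56890146 0.2399934  0.16      ]
spare (array([0.4501, 0.2598, 0.1374]), array([-0. , -0.4, -0.5,  0.1])) [0.44921823 0.25964827 0.138     ]
socket (array([ 0.5296, -0.1141,  0.0847]), array([-0.1, -0.7, -0.6,  0.2])) [ 0.5280355  -0.11412715  0.085     ] [ 0.53078036 -0.11408376  0.085     ]
post (array([ 0.534 , -0.0646,  0.1186]), array([-0. , -0.6, -0.6,  0.2])) [ 0.53231067 -0.0643369   0.12      ] [ 0.53504231 -0.06562017  0.12      ]
knob (array([ 0.4818, -0.0382,  0.1473]), array([-0.1, -1.2, -1.1,  0.3])) [ 0.47908018 -0.037851    0.15      ] [ 0.48399266 -0.04048443  0.15      ]
knobT top [ 0.47908018 -0.037851    0.15      ]
keys [ 0.54642917 -0.10185162  0.096     ] [ 0.50732544 -0.12656658  0.096     ] 0.04625938930607659 0.5636428926619982
marks [ 0.55614647 -0.09573789  0.085     ] [ 0.4991354  -0.13281802  0.085     ] 0.06800880732318043 0.5766579457263352
keysS [ 0.54921189 -0.10630501  0.093     ] [ 0.51199379 -0.1271692   0.093     ] 0.04266733627018508 0.5109393108255158
foot [ 0.59004685 -0.0582427   0.012     ]
foot [ 0.58202081 -0.17785467  0.012     ]
foot [ 0.46356651 -0.16913632  0.012     ]
foot [ 0.4737144  -0.05062724  0.012     ]
```

View pics/c5.png

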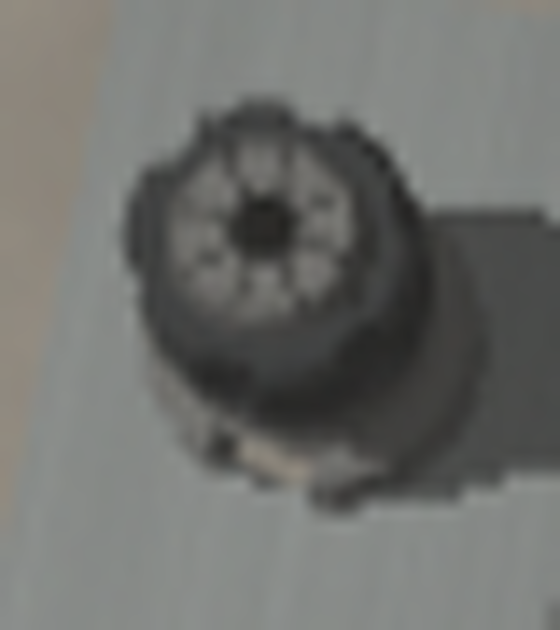

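```bash
python3 - <<'E'
from h import *
T=bot.calibration("top"); S=bot.calibration("side")
c5=lambda x,y:(x/14+170-.5,y/14+140-.5)
C=np.array([.568,.2395])
for z in (.086,.095,.104):
  for uv in [(215,445),(275,465),(335,492)]:
    p=ray_z(T,c5(*uv),z)[:2]-C; print(z,uv,np.round(np.linalg.norm(p),4),round(np.arctan2(p[1],p[0]),3))
t=cv2.imread("pics/top0.png")
im=cv2.resize(t[140:185,165:215],None,fx=12,fy=12,interpolation=2)
for i,a in enumerate(np.radians([0])): pass
# tool frame at start
print(R.from_rotvec(bot.get_state()['tcp_rot']).as_matrix().round(3))
c=bot.calibration('wrist'); print(R.from_rotvec(c['rotation']).as_matrix().round(3))
# overlay
def draw(a,name):
    o=im.copy()
    th=np.linspace(0,2*np.pi,200)
    def poly(P,col):
        q=(proj(T,P)-[165,140]+.5)*12; cv2.polylines(o,[q.astype(np.int32)],True,col,1)
    for z,r,col in [(.104,.025,(0,255,0)),(.086,.025,(0,200,200)),(.154,.021,(255,0,0)),(.128,.021,(255,100,0))]:
        poly(np.c_[C[0]+r*np.cos(th),C[1]+r*np.sin(th),th*0+z],col)
    for s in (1,-1):
      for z,col in ((.104,(0,0,255)),(.086,(255,0,255))):
        L=np.array([[.016,-.0075],[.0239,-.0075],[.0239,.0075],[.016,.0075]])*s
        m=np.array([[np.cos(a),-np.sin(a)],[np.sin(a),np.cos(a)]]); L=L@m.T+C
        poly(np.c_[L,np.full(4,z)],col)
    cv2.imwrite(name,o)
draw(-1.7,"pics/o1.png")
E
```

```text
0.086 (215, 445) 0.0225 2.37
0.086 (275, 465) 0.0203 2.812
0.086 (335, 492) 0.0234 -3.03
0.095 (215, 445) 0.0232 2.467
0.095 (275, 465) 0.0218 2.889
0.095 (335, 492) 0.0255 -2.999
0.104 (215, 445) 0.0242 2.557
0.104 (275, 465) 0.0235 2.955
0.104 (335, 492) 0.0276 -2.973
[[ 0.969 -0.     0.246]
 [-0.246 -0.001  0.969]
 [-0.    -1.    -0.001]]
[[ 0.245 -0.926 -0.288]
 [ 0.969  0.234  0.074]
 [-0.001 -0.298  0.955]]
```

View pics/o1.png

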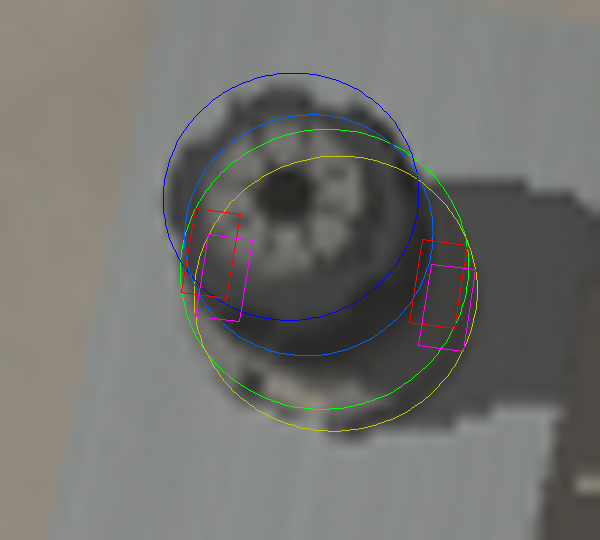

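Emit:
{"api": "servo_tool", "payload": {
  "motion": [
    [0,0,-0.12,5,-40,0,1],
    [0,0,-0.12,5,-40,0,1],
    [0,0,-0.12,5,-40,0,1],
    [0,0,-0.12,5,-40,0,1],
    [0,0,-0.12,5,-40,0,1],
    [0,0,-0.12,5,-40,0,1],
    [0,0,-0.12,31,-14.6,0,1],
    [0,0,-0.12,31,-14.6,0,1],
    [0,0,-0.12,31,-14.6,0,1],
    [0,0,-0.12,31,-14.6,0,1],
    [0,0,-0.12,31,-14.6,0,1],
    [0,0,-0.12,31,-14.6,0,1],
    [0,0,-0.12,31,-14.6,0,1],
    [0,0,-0.12,31,-14.6,0,1],
    [0,0,-0.12,31,-14.6,0,1],
    [0,0,-0.12,31,-14.6,0,1],
    [0,0,-0.12,31,-14.6,0,1],
    [0,0,-0.12,31,-14.6,0,1]
  ]
}}

```text
t: 1.65
eef_pos: [0.5696, 0.2379, 0.231]
tcp_rot: [-0.684, 1.799, -1.798]
ft_force: [-0.3, 0.7, 1.0]
finger_gap: 0.0854
```

```bash
python3 - <<'E'
from h import *
s=bot.get_state(); print(s['t'],s['eef_pos'],s['qpos'].round(3) if hasattr(s['qpos'],'round') else s['qpos'],R.from_rotvec(s['tcp_rot']).as_matrix().round(3))
c=bot.calibration("wrist"); im=bot.read_camera("wrist"); cv2.imwrite("pics/w1.png",im); np.save("w1.npy",np.r_[c['position'],c['rotation']])
E
```

```text
1.65 [0.56962232 0.23788532 0.23100782] [ 0.354 -0.009  1.572  0.     1.579  1.198] [[-0.747 -0.     0.664]
 [-0.664 -0.    -0.747]
 [ 0.    -1.    -0.   ]]
```

View pics/w1.png

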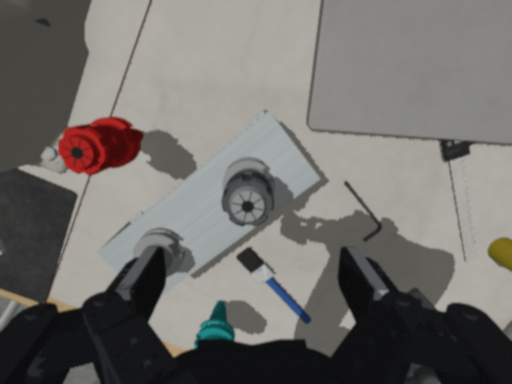

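```bash
python3 - <<'E'
from h import *
c=bot.calibration("wrist"); print(np.abs(np.r_[c['position'],c['rotation']]-np.load("w1.npy")).max())
print(ray_z(c,(247.5,206.5),.160))
im=cv2.imread("pics/w1.png"); x0,y0,k=205,145,8
o=cv2.resize(im[145:240,205:295],None,fx=k,fy=k,interpolation=2)[:, :]
C=ray_z(c,(247.5,206.5),.160)[:2]
th=np.linspace(0,2*np.pi,100); a=-.21
def poly(P,col):
    q=(proj(c,P)-[x0,y0]+.5)*k; cv2.polylines(o,[q.astype(np.int32)],True,col,1)
for z,r,col in [(.104,.025,(0,255,0)),(.154,.021,(255,0,0))]: poly(np.c_[C[0]+r*np.cos(th),C[1]+r*np.sin(th),th*0+z],col)
for s in (1,-1):
    L=np.array([[.016,-.0075],[.0239,-.0075],[.0239,.0075],[.016,.0075]])*s
    L=L@np.array([[np.cos(a),-np.sin(a)],[np.sin(a),np.cos(a)]]).T+C; poly(np.c_[L,np.full(4,.104)],(0,0,255))
cv2.imwrite("pics/w1c.png",o[:600])
E
```

```text
0.011711564216867032
[0.57013924 0.23845325 0.16      ]
```

View pics/w1c.png

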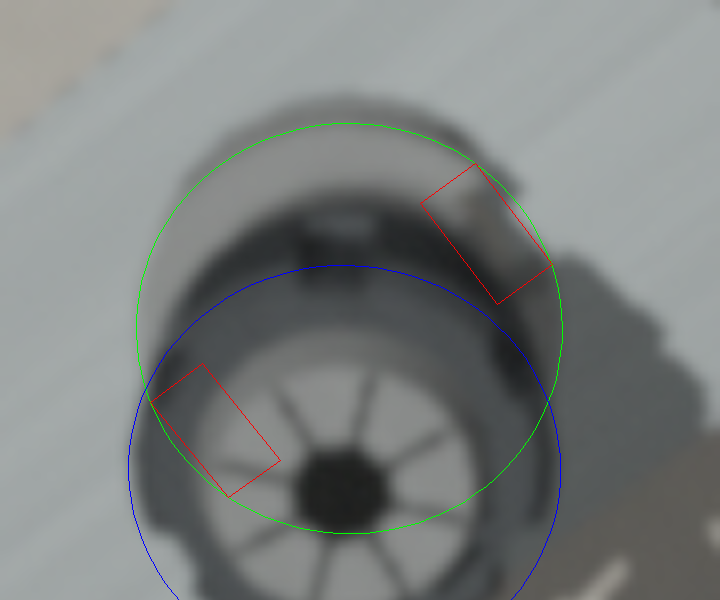

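```bash
python3 - <<'E'
from h import *
c=bot.calibration("wrist"); w=np.load("w1.npy"); print(c['position']-w[:3],c['rotation']-w[3:],bot.get_state()['eef_pos'],bot.get_state()['tcp_rot'])
c['position']=w[:3];c['rotation']=w[3:]
im=cv2.imread("pics/w1.png"); x0,y0,k=205,145,8
o=cv2.resize(im[145:240,205:295],None,fx=k,fy=k,interpolation=2)[:, :]
C=ray_z(c,(247.5,206.5),.160)[:2]; print(C)
th=np.linspace(0,2*np.pi,100); a=-.21
def poly(P,col):
    q=(proj(c,P)-[x0,y0]+.5)*k; cv2.polylines(o,[q.astype(np.int32)],True,col,1)
for z,r,col in [(.104,.025,(0,255,0)),(.154,.021,(255,0,0))]: poly(np.c_[C[0]+r*np.cos(th),C[1]+r*np.sin(th),th*0+z],col)
for s in (1,-1):
    L=np.array([[.016,-.0075],[.0239,-.0075],[.0239,.0075],[.016,.0075]])*s
    L=L@np.array([[np.cos(a),-np.sin(a)],[np.sin(a),np.cos(a)]]).T+C; poly(np.c_[L,np.full(4,.104)],(0,0,255))
cv2.imwrite("pics/w1d.png",o[:600])
E
```

```text
[ 0.00432441 -0.00285894 -0.00091278] [-0.00061483  0.00067739 -0.01171156] [0.57342395 0.23551071 0.23016954] [-0.67494347  1.80457456 -1.80737105]
[0.56602331 0.24072729]
```

View pics/w1d.png

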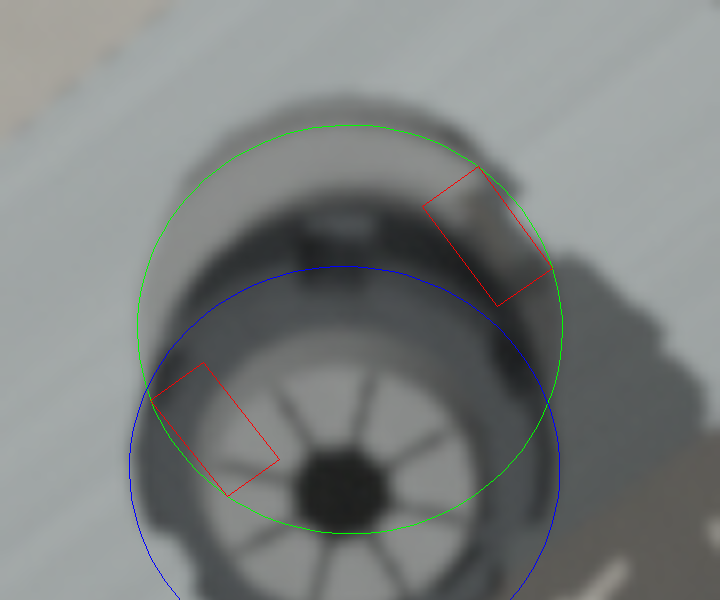

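```bash
python3 - <<'E'
from h import *
c=bot.calibration("wrist"); im=bot.read_camera("wrist"); cv2.imwrite("pics/w2.png",im)
np.save("w2.npy",np.r_[c['position'],c['rotation']])
print(bot.get_state()['eef_pos'], bot.calibration("wrist")['position']-c['position'])
x0,y0,k=205,135,7
th=np.linspace(0,2*np.pi,100); a=-.21
for n,C in (("a",(.5655,.2385)),("b",(.568,.2395))):
  o=cv2.resize(im[135:240,205:300],None,fx=k,fy=k,interpolation=2)[:600]
  def poly(P,col):
    q=(proj(c,P)-[x0,y0]+.5)*k; cv2.polylines(o,[q.astype(np.int32)],True,col,1)
  for z,r,col in [(.104,.025,(0,255,0)),(.086,.025,(0,255,255)),(.154,.021,(255,0,0)),(.128,.021,(255,100,0)),(.16,.003,(0,0,255))]: poly(np.c_[C[0]+r*np.cos(th),C[1]+r*np.sin(th),th*0+z],col)
  cv2.imwrite(f"pics/w2{n}.png",o)
E
```

```text
[0.57112343 0.23674775 0.22999464] [-0.00258322  0.0017523  -0.00021287]
```

View pics/w2a.png

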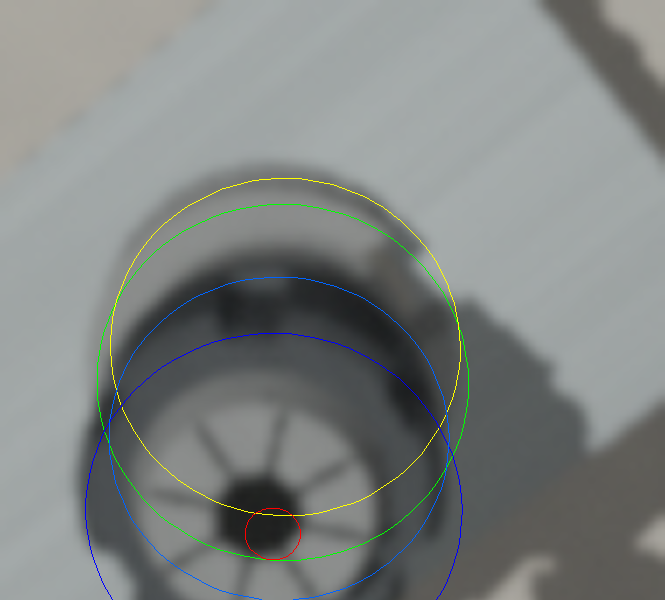

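View pics/w2b.png

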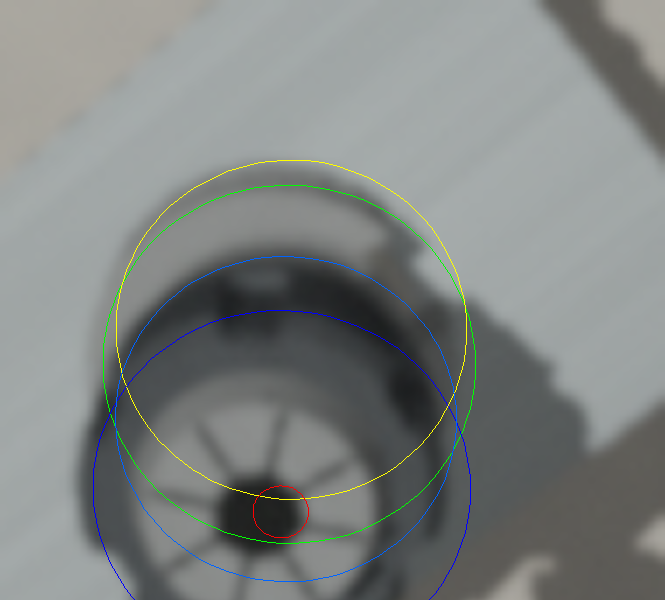

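Emit:
{"api": "servo_tool", "payload": {
  "motion": [
    [0,0,0,-1.2,1.7,0,1],
    [0,0,0,0,0,-12,1],
    [0,0,0,0,0,-16,1],
    [0,0,0,0,0,-16,1],
    [0,0,0,0,0,-16,1],
    [0,0,0,0,0,-16,1],
    [0,0,0,0,0,-14,1],
    [0,0,0,0,0,-12,1],
    [0,0,0,0,0,-7,1],
    [0,0,0,0,0,-3,1],
    [0,0,0,0,0,0,1]
  ],
  "force": 70
}}

```text
t: 2.67
eef_pos: [0.5668, 0.2408, 0.1188]
tcp_rot: [-0.689, 1.794, -1.794]
ft_force: [0.1, -0.1, 0.9]
finger_gap: 0.0856
```

```bash
python3 - <<'E'
from h import *
s=bot.get_state(); print(s['t'],s['eef_pos'],s['tcp_rot'],s['ft_force'])
cv2.imwrite("pics/w3.png",bot.read_camera("wrist")); crop(bot.read_camera("side"),200,90,340,210,5,"pics/s3.png")
E
```

```text
2.6667 [0.56677533 0.24081233 0.11882903] [-0.68938851  1.79431745 -1.7942861 ] [ 0.08993636 -0.07386234  0.90882583]
```

View pics/w3.png

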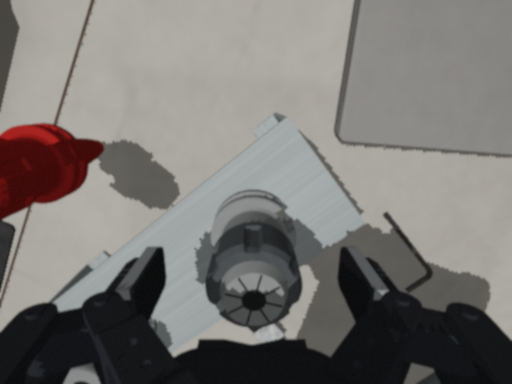

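View pics/s3.png

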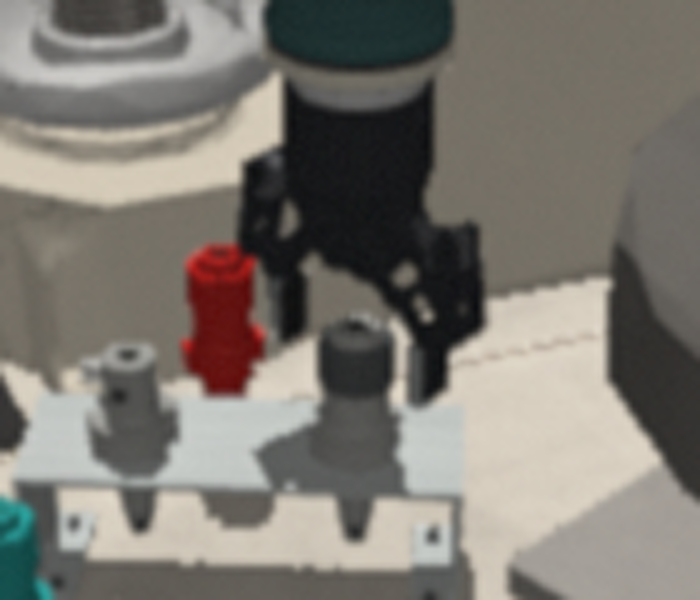

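Emit:
{"api": "servo_tool", "payload": {
  "motion": [
    [0,0,0,0,0,0,0],
    [0,0,0,0,0,0,0],
    [0,0,0,0,0,0,0],
    [0,0,0,0,0,0,0],
    [0,0,0,0,0,0,0],
    [0,0,0,0,0,0,0],
    [0,0,0,0,0,0,0],
    [0,0,0,0,0,0,0]
  ],
  "force": 70
}}

```text
t: 3.43
eef_pos: [0.5673, 0.2407, 0.1199]
tcp_rot: [-0.688, 1.794, -1.794]
ft_force: [-0.9, -1.2, 6.2]
finger_gap: 0.0403
```

Emit:
{"api": "servo_tool", "payload": {
  "motion": [
    [0,0,0,0,0,2,0],
    [0,0,0,0,0,6,0],
    [0,0,0,0,0,12,0],
    [0,0,0,0,0,18,0],
    [0,0,0,0,0,20,0],
    [0,0,0,0,0,20,0],
    [0,0,0,0,0,20,0],
    [0,0,0,0,0,20,0],
    [0,0,0,0,0,14,0],
    [0,0,0,0,0,8,0],
    [0,0,0,0,0,0,0],
    [0,0,0,0,0,0,0]
  ]
}}

```text
t: 4.43
eef_pos: [0.567, 0.2407, 0.2588]
tcp_rot: [-0.689, 1.794, -1.794]
ft_force: [0.1, 0.9, -6.1]
finger_gap: 0.0403
```

```bash
python3 - <<'E'
from h import *
s=bot.get_state(); print(s['t'],s['eef_pos'],s['tcp_rot'],s['ft_force'],s['qpos'])
cv2.imwrite("pics/w4.png",bot.read_camera("wrist")); crop(bot.read_camera("side"),200,50,340,210,4,"pics/s4.png");crop(bot.read_camera("top"),150,130,230,210,7,"pics/t4.png")
E
```

```text
4.4333 [0.56695234 0.24071326 0.25884019] [-0.68894903  1.79449934 -1.79443516] [ 0.05512158  0.87281576 -6.10134757] [ 3.60082987e-01 -1.78551383e-02  1.53607050e+00  3.11422762e-05
  1.62374031e+00  1.19806715e+00]
```

View pics/w4.png

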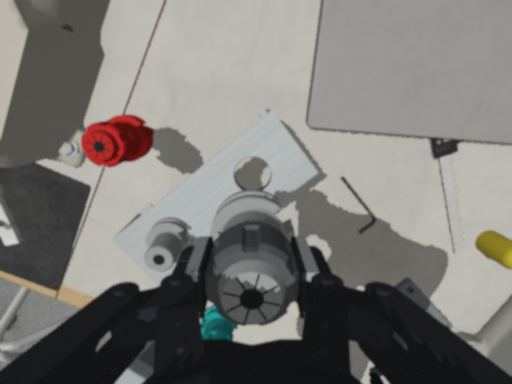

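View pics/s4.png

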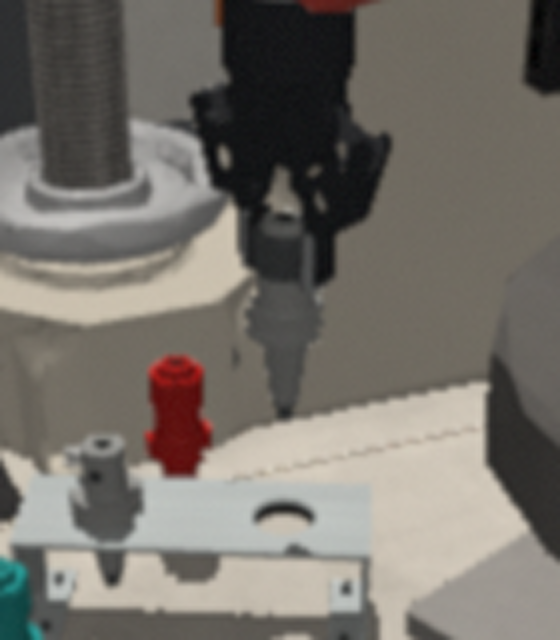

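View pics/t4.png

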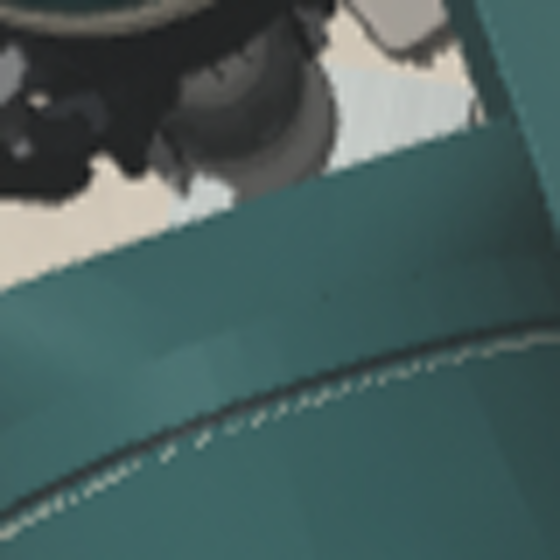

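```bash
python3 - <<'E'
from h import *
im=cv2.imread("pics/w4.png"); c=bot.calibration("wrist"); s=bot.get_state()
x0,y0,k=195,175,7
C=s['eef_pos'][:2]; dz=s['eef_pos'][2]-.119
th=np.linspace(0,2*np.pi,100)
print(ray_z(c,(251,299),.160+dz-.001)[:2]-C)
o=cv2.resize(im[175:265,195:310],None,fx=k,fy=k,interpolation=2)
cv2.imwrite("pics/w4r.png",o)
o=o.copy(); C=ray_z(c,(251,299),.160+dz-.001)[:2]
def poly(P,col):
    q=(proj(c,P)-[x0,y0]+.5)*k; cv2.polylines(o,[q.astype(np.int32)],True,col,1)
for z,r,col in [(.104,.025,(0,255,0)),(.086,.025,(0,255,255))]: poly(np.c_[C[0]+r*np.cos(th),C[1]+r*np.sin(th),th*0+z+dz],col)
for a,col in ((-.21,(0,0,255)),(-.35,(255,0,255))):
  for sg in (1,-1):
    L=np.array([[.016,-.0075],[.0239,-.0075],[.0239,.0075],[.016,.0075]])*sg
    L=L@np.array([[np.cos(a),-np.sin(a)],[np.sin(a),np.cos(a)]]).T+C; poly(np.c_[L,np.full(4,.104+dz)],col)
cv2.imwrite("pics/w4o.png",o)
E
```

```text
[-0.00151037  0.00086372]
```

View pics/w4r.png

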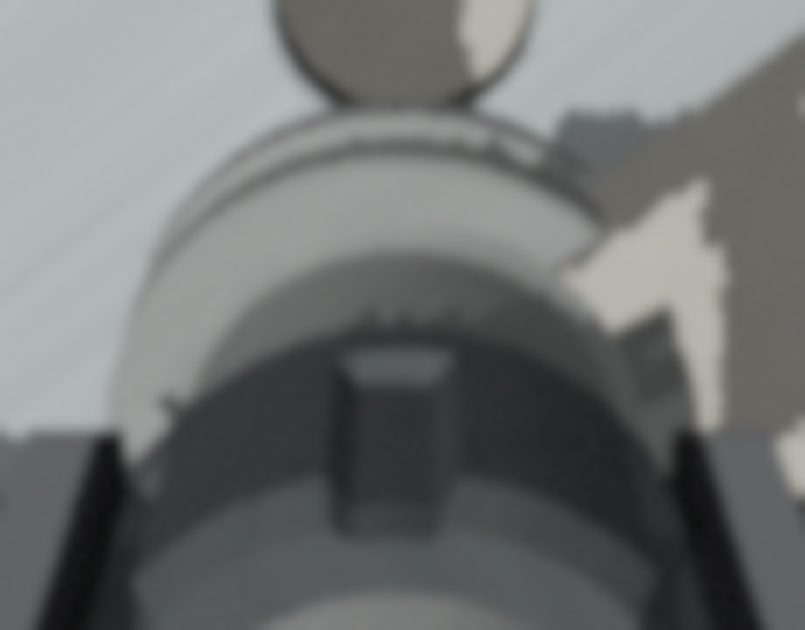

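View pics/w4o.png

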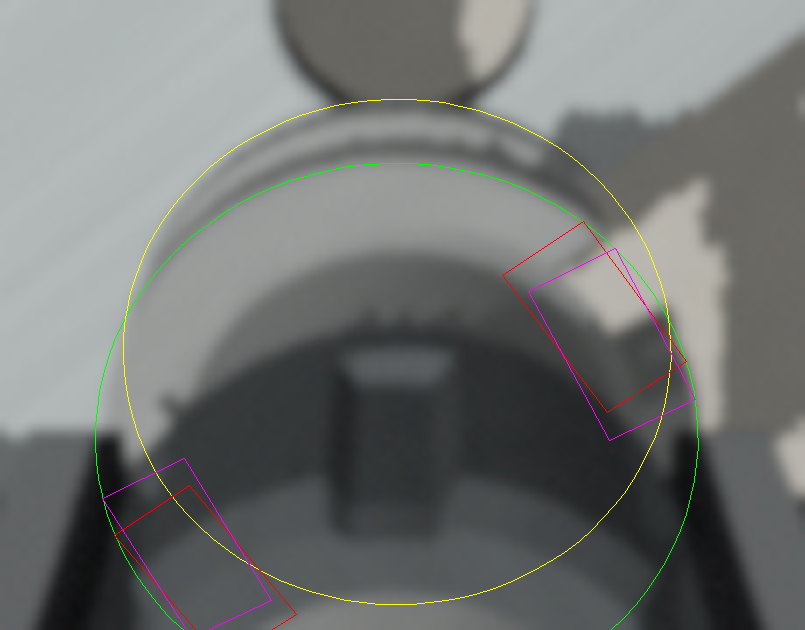

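Emit:
{"api": "servo_tool", "payload": {
  "motion": [
    [0,0,0.044,-2.5,-15,0,0],
    [0,0,0.044,-2.5,-25,0,0],
    [0,0,0.044,-2.5,-30,0,0],
    [0,0,0.044,-2.5,-30,0,0],
    [0,0,0.044,-2.5,-30,0,0],
    [0,0,0.044,-2.5,-30,0,0],
    [0,0,0.044,-2.5,-30,0,0],
    [0,0,0.044,-2.5,-30,0,0],
    [0,0,0.044,-2.5,-30,0,0],
    [0,0,0.044,-2.5,-30,0,0],
    [0,0,0.044,-2.5,-25,0,0],
    [0,0,0.044,-2.5,-20,0,0],
    [0,0,0.044,-2.5,-15,0,0],
    [0,0,0.044,-2.5,-10,0,0],
    [0,0,0.044,-2.5,-5,0,0],
    [0,0,0,0,0,0,0],
    [0,0,0,0,0,0,0],
    [0,0,0,0,0,0,0]
  ]
}}

```text
t: 6.08
eef_pos: [0.5295, -0.1139, 0.2589]
tcp_rot: [-1.119, 1.341, -1.34]
ft_force: [0.2, 0.6, -4.8]
finger_gap: 0.0404
```

```bash
python3 - <<'E'
from h import *
s=bot.get_state(); print(s['t'],s['eef_pos'],s['tcp_rot'],s['ft_force'],s['qpos'].round(3)); print(R.from_rotvec(s['tcp_rot']).as_matrix().round(3))
c=bot.calibration("wrist");im=bot.read_camera("wrist");cv2.imwrite("pics/w5.png",im); crop(bot.read_camera("side"),210,180,330,310,4.5,"pics/s5.png")
np.save("w5.npy",np.r_[c['position'],c['rotation']])
E
```

```text
6.0833 [ 0.52953426 -0.11389934  0.25889441] [-1.11921802  1.34053985 -1.33964791] [ 0.1635686   0.6150666  -4.84661068] [-0.259 -0.182  1.688  0.     1.636 -0.08 ]
[[-0.178 -0.     0.984]
 [-0.984  0.    -0.178]
 [-0.    -1.    -0.001]]
```

View pics/w5.png

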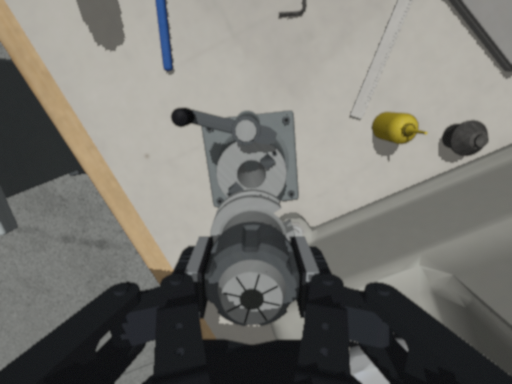

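View pics/s5.png

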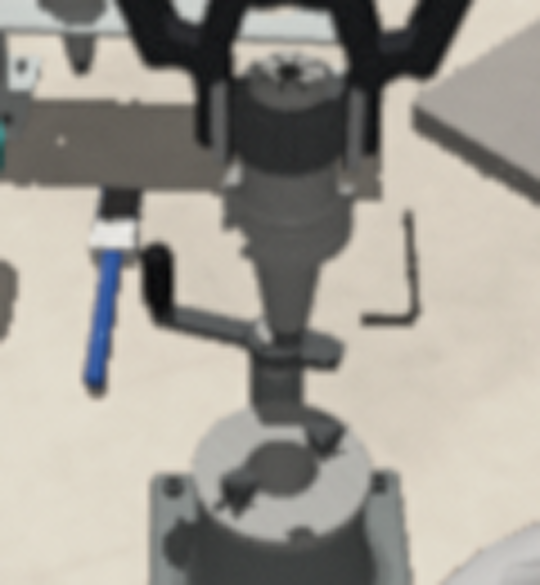

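```bash
python3 - <<'E'
from h import *
c=bot.calibration("wrist"); w=np.load("w5.npy"); print(c['position']-w[:3])
c['position']=w[:3];c['rotation']=w[3:]
im=cv2.imread("pics/w5.png")
print(ray_z(c,(253,172),.085),ray_z(c,(245.5,130),.12))
k1=ray_z(c,(267.5,158.5),.096);k2=ray_z(c,(235,187.5),.096);print(k1,k2,(k1+k2)/2,np.linalg.norm(k1-k2),np.arctan2(*(k1-k2)[[1,0]]))
a=cv2.resize(im[105:215,195:310],None,fx=6,fy=6,interpolation=2)
cv2.imwrite("pics/w5a.png",a[:600])
cv2.imwrite("pics/w5b.png",cv2.resize(im[180:260,195:310],None,fx=6,fy=6,interpolation=2))
cv2.imwrite("pics/s5b.png",cv2.resize(cv2.imread("pics/s5.png")[140:280,180:400],None,fx=3,fy=3,interpolation=2))
E
```

```text
[-2.40405073e-05  1.39452169e-04  1.97907685e-04]
[ 0.5304096  -0.11086789  0.085     ] [ 0.5318586  -0.06224205  0.12      ]
[ 0.54813717 -0.09688323  0.096     ] [ 0.5088964 -0.1216256  0.096    ] [ 0.52851679 -0.10925441  0.096     ] 0.04638989880014584 0.5625642127367342
```

View pics/w5a.png

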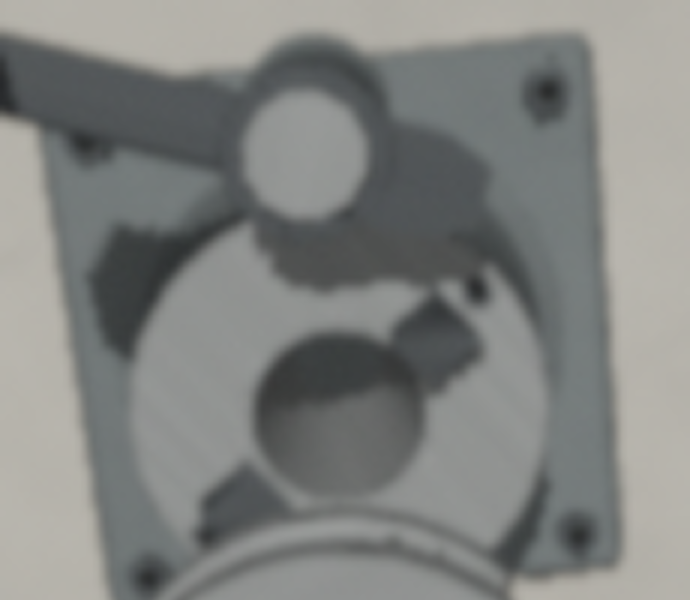

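View pics/s5b.png

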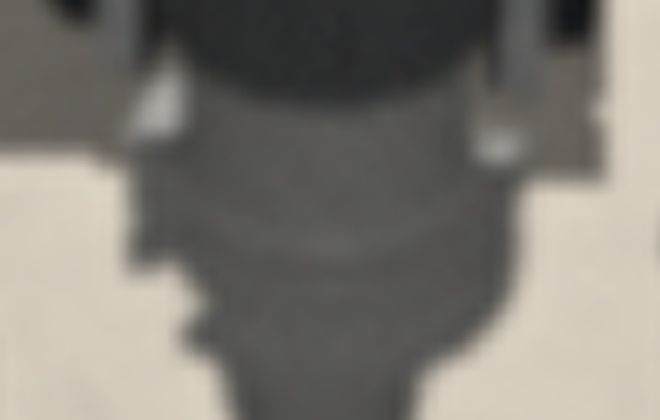

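View pics/w5b.png

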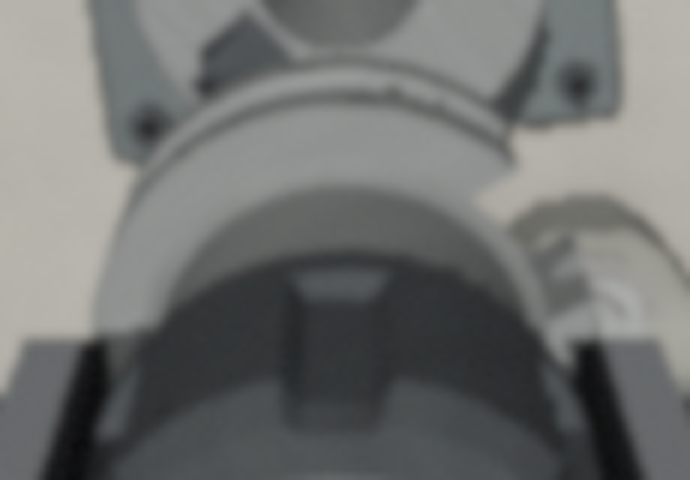

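```bash
python3 - <<'E'
from h import *
c=bot.calibration("wrist"); w=np.load("w5.npy");c['position']=w[:3];c['rotation']=w[3:]
z=.104+.2589-.1199
C0=np.array([.5295,-.1139])
for n,uv in dict(up_out=(512,163),up_in=(475,195),lo_in=(540,318),lo_out=(572,350),left=(95,300),topmid=(335,97)).items():
    p=ray_z(c,(195+uv[0]/6-.5,180+uv[1]/6-.5),z)[:2]-C0
    print(n,p.round(4),np.linalg.norm(p).round(4),np.arctan2(p[1],p[0]).round(3))
print("model out +-",np.arctan2(.0075,.02385),"in",np.arctan2(.0075,.016))
E
```

```text
up_out [0.0181 0.017 ] 0.0248 0.754
up_in [0.0142 0.0144] 0.0202 0.795
lo_in [0.0184 0.0007] 0.0184 0.04
lo_out [ 0.0209 -0.0032] 0.0212 -0.151
left [-0.0236  0.0102] 0.0257 2.733
topmid [0.0028 0.0264] 0.0265 1.463
model out +- 0.3046744154982835 in 0.4383365598579578
```

Emit:
{"api": "servo_tool", "payload": {
  "motion": [
    [0,0,0,0.5,1,-6,0],
    [0,0,0,0,0,-12,0],
    [0,0,0,0,0,-14,0],
    [0,0,0,0,0,-14,0],
    [0,0,0,0,0,-12,0],
    [0,0,0,0,0,-10,0],
    [0,0,0,0,0,-10,0],
    [0,0,0,0,0,-8,0],
    [0,0,0,0,0,-8,0],
    [0,0,0,0,0,-8,0],
    [0,0,0,0,0,-6,0],
    [0,0,0,0,0,-1,0],
    [0,0,0,0,0,0,0],
    [0,0,0,0,0,0,0]
  ]
}}

```text
t: 7.35
eef_pos: [0.5302, -0.1134, 0.1507]
tcp_rot: [-1.119, 1.339, -1.339]
ft_force: [-0.1, 0.6, -5.3]
finger_gap: 0.0404
```

```bash
python3 - <<'E'
from h import *
cv2.imwrite("pics/w6.png",bot.read_camera("wrist")); crop(bot.read_camera("side"),210,180,330,310,4.5,"pics/s6.png")
E
```

```text
(no output)
```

View pics/w6.png

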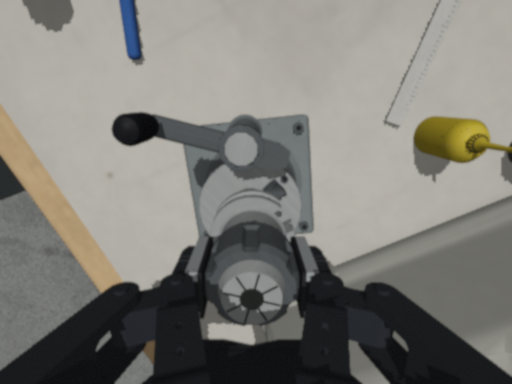

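View pics/s6.png

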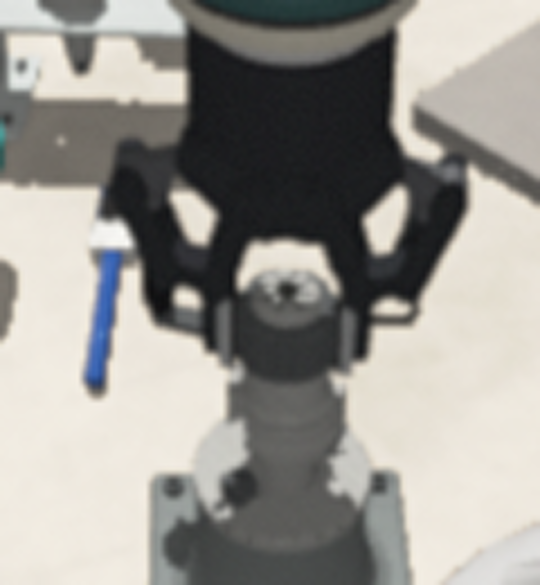

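Emit:
{"api": "servo_tool", "payload": {
  "motion": [
    [0,0,0,0,0,-3,0],
    [0,0,0,0,0,-4,0],
    [0,0,0,0,0,-4,0],
    [0,0,0,0,0,-3,0],
    [0,0,0,0,0,-2,0],
    [0,0,0,0,0,-1.5,0],
    [0,0,0,0,0,0,0],
    [0,0,0,0,0,0,0]
  ]
}}

```text
t: 8.12
eef_pos: [0.53, -0.1133, 0.1328]
tcp_rot: [-1.12, 1.339, -1.339]
ft_force: [0.9, 0.3, -5.2]
finger_gap: 0.0405
```

Emit:
{"api": "servo_tool", "payload": {
  "motion": [
    [0,0,0,0,0,-0.7,0],
    [0,0,0,0,0,-0.7,0],
    [0,0,0,0,0,-0.7,0],
    [0,0,0,0,0,0,0]
  ]
}}

```text
t: 8.45
eef_pos: [0.5299, -0.1132, 0.1306]
tcp_rot: [-1.12, 1.339, -1.339]
ft_force: [-1.7, 0.2, -4.8]
finger_gap: 0.0407
```

Emit:
{"api": "servo_tool", "payload": {
  "motion": [
    [0,0,0,0,0,-0.5,0],
    [0,0,0,0,0,-0.5,0],
    [0,0,0,0,0,0,0]
  ]
}}

```text
t: 8.7
eef_pos: [0.5299, -0.1133, 0.1297]
tcp_rot: [-1.12, 1.339, -1.339]
ft_force: [-3.5, 1.2, -3.0]
finger_gap: 0.0405
```

Emit:
{"api": "servo_tool", "payload": {
  "motion": [
    [0,0,0,-0.5,0.2,-0.3,0],
    [0,0,0,-0.3,0,-0.3,0],
    [0,0,0,0,0,0,0],
    [0,0,0,0,0,0,0]
  ]
}}

```text
t: 9.03
eef_pos: [0.5296, -0.1132, 0.1296]
tcp_rot: [-1.119, 1.338, -1.34]
ft_force: [1.8, -0.7, 2.1]
finger_gap: 0.0403
```

Emit:
{"api": "servo_tool", "payload": {
  "motion": [
    [0,0,0.02,0,0,-0.3,0],
    [0,0,0.02,0,0,0,0],
    [0,0,0.02,0,0,0,0],
    [0,0,0,0,0,0,0]
  ]
}}

```text
t: 9.37
eef_pos: [0.5294, -0.1132, 0.129]
tcp_rot: [-1.152, 1.294, -1.295]
ft_force: [1.5, -1.8, 3.7]
finger_gap: 0.0402
```

Emit:
{"api": "servo_tool", "payload": {
  "motion": [
    [0,0,0.02,0,0,-0.3,0],
    [0,0,0.02,0,0,0,0],
    [0,0,0,0,0,0,0]
  ]
}}

```text
t: 9.62
eef_pos: [0.529, -0.1129, 0.1282]
tcp_rot: [-1.172, 1.266, -1.264]
ft_force: [0.0, -0.7, 0.4]
finger_gap: 0.0405
```

Emit:
{"api": "servo_tool", "payload": {
  "motion": [
    [0,0,0.02,0,0,-0.3,0],
    [0,0,0.01,0,0,-0.2,0],
    [0,0,0,0,0,0,0]
  ]
}}

```text
t: 9.87
eef_pos: [0.5288, -0.1129, 0.1272]
tcp_rot: [-1.187, 1.245, -1.243]
ft_force: [0.3, -0.7, -5.6]
finger_gap: 0.0406
```

Emit:
{"api": "servo_tool", "payload": {
  "motion": [
    [0,0,0,0,0,-0.6,0],
    [0,0,0,0,0,-0.6,0],
    [0,0,0,0,0,0,0]
  ]
}}

```text
t: 10.12
eef_pos: [0.529, -0.113, 0.1264]
tcp_rot: [-1.186, 1.245, -1.244]
ft_force: [-0.9, 0.4, -5.6]
finger_gap: 0.0402
```

Emit:
{"api": "servo_tool", "payload": {
  "motion": [
    [0,0,0,0,0,-0.6,0],
    [0,0,0,0,0,-0.6,0],
    [0,0,0,0,0,-0.6,0],
    [0,0,0,0,0,0,0]
  ]
}}

```text
t: 10.45
eef_pos: [0.5291, -0.113, 0.125]
tcp_rot: [-1.186, 1.245, -1.244]
ft_force: [-3.3, 0.3, -2.3]
finger_gap: 0.0404
```

Emit:
{"api": "servo_tool", "payload": {
  "motion": [
    [0,0,0,-0.4,0,-0.6,0],
    [0,0,0,0,0,-0.6,0],
    [0,0,0,0,0,-0.6,0],
    [0,0,0,0,0,0,0]
  ]
}}

```text
t: 10.78
eef_pos: [0.5288, -0.1131, 0.1232]
tcp_rot: [-1.186, 1.244, -1.245]
ft_force: [-2.8, 0.7, -0.5]
finger_gap: 0.0404
```

Emit:
{"api": "servo_tool", "payload": {
  "motion": [
    [0,0,0,-0.3,0,-0.5,0],
    [0,0,0,0,0,-0.5,0],
    [0,0,0,0,0,-0.5,0],
    [0,0,0,0,0,0,0]
  ]
}}

```text
t: 11.12
eef_pos: [0.5286, -0.1132, 0.1218]
tcp_rot: [-1.186, 1.244, -1.245]
ft_force: [-2.5, -0.8, 1.3]
finger_gap: 0.0405
```

Emit:
{"api": "servo_tool", "payload": {
  "motion": [
    [0,0,0,-0.2,-0.1,-0.4,0],
    [0,0,0,0,0,-0.4,0],
    [0,0,0,0,0,0,0],
    [0,0,0,0,0,0,0]
  ]
}}

```text
t: 11.45
eef_pos: [0.5285, -0.1132, 0.1212]
tcp_rot: [-1.186, 1.244, -1.245]
ft_force: [-1.5, -0.4, 4.5]
finger_gap: 0.0404
```

Emit:
{"api": "servo_tool", "payload": {
  "motion": [
    [0,0,0,-0.1,0,-0.3,0],
    [0,0,0,0,0,-0.3,0],
    [0,0,0,0,0,0,0],
    [0,0,0,0,0,0,0]
  ]
}}

```text
t: 11.78
eef_pos: [0.5285, -0.1133, 0.121]
tcp_rot: [-1.186, 1.244, -1.245]
ft_force: [-2.4, 1.4, 9.0]
finger_gap: 0.0405
```

Emit:
{"api": "servo_tool", "payload": {
  "motion": [
    [0,0,0,0,0,-0.4,0],
    [0,0,0,0,0,-0.4,0],
    [0,0,0,0,0,0,0],
    [0,0,0,0,0,0,0]
  ]
}}

```text
t: 12.12
eef_pos: [0.5286, -0.1133, 0.1208]
tcp_rot: [-1.185, 1.243, -1.245]
ft_force: [-3.3, 0.4, 14.2]
finger_gap: 0.0405
```

```bash
python3 - <<'E'
from h import *
c=bot.calibration("wrist");im=bot.read_camera("wrist");sd=bot.read_camera("side"); crop(sd,210,180,330,310,4.5,"pics/s7.png"); crop(im,100,90,330,300,3,"pics/w7.png")
print(bot.get_state()['wrist_torque'])
E
```

```text
[0.16234634 1.26483208 0.26220097]
```

View pics/s7.png

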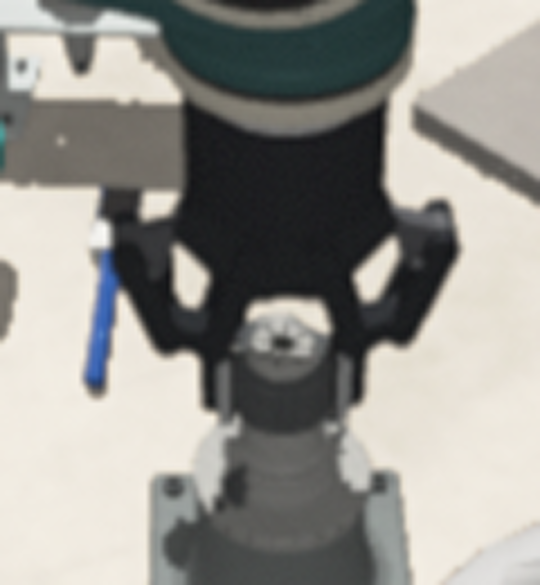

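View pics/w7.png

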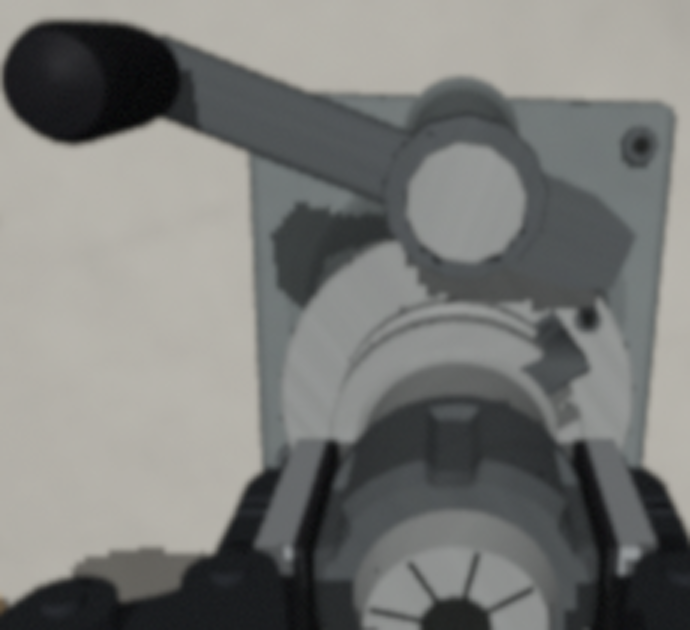

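Emit:
{"api": "servo_tool", "payload": {
  "motion": [
    [0,0,0,0,0,0.5,0],
    [0,0,0,0,0,0.4,0],
    [0,0,0,0,0,0,0.7],
    [0,0,0,0,0,0,0.7],
    [0,0,0,0,0,0,0.9],
    [0,0,0,0,0,0,1],
    [0,0,0,0,0,0,1],
    [0,0,0,0,0,0,1]
  ]
}}

```text
t: 12.88
eef_pos: [0.5282, -0.1132, 0.1203]
tcp_rot: [-1.186, 1.245, -1.244]
ft_force: [-0.2, -0.2, -0.2]
finger_gap: 0.0856
```

Emit:
{"api": "servo_tool", "payload": {
  "motion": [
    [0,0,0,0,0,4,1],
    [0,0,0,0,0,12,1],
    [0,0,0,0,0,20,1],
    [0,0,0,0,0,20,1],
    [0,0,0,0,0,16,1],
    [0,0,0,0,0,8,1],
    [0,0,0,0,0,0,1],
    [0,0,0,0,0,0,1]
  ]
}}

```text
t: 13.55
eef_pos: [0.5282, -0.1132, 0.2005]
tcp_rot: [-1.186, 1.244, -1.245]
ft_force: [0.0, 0.6, -0.8]
finger_gap: 0.0856
```

```bash
python3 - <<'E'
from h import *
c=bot.calibration("wrist");im=bot.read_camera("wrist");sd=bot.read_camera("side"); crop(sd,210,180,330,310,4.5,"pics/s8.png"); cv2.imwrite("pics/w8.png",im);cv2.imwrite("pics/sd8.png",sd)
np.save("w8.npy",np.r_[c['position'],c['rotation']]); s=bot.get_state(); print(s['eef_pos'],R.from_rotvec(s['tcp_rot']).as_matrix().round(3),s['qpos'].round(2))
E
```

```text
[ 0.52786133 -0.11308718  0.19932096] [[-0.048 -0.001  0.999]
 [-0.999  0.    -0.048]
 [-0.    -1.    -0.001]] [-0.26 -0.17  1.77  0.    1.54 -0.21]
```

View pics/s8.png

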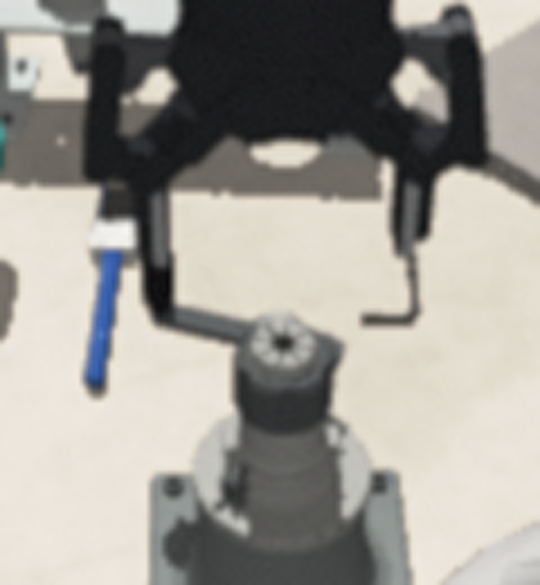

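View pics/w8.png

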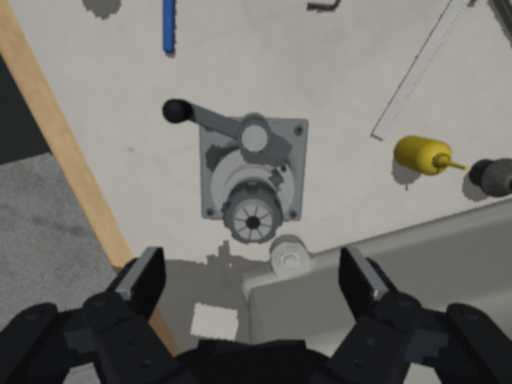

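```bash
python3 - <<'E'
from h import *
S=bot.calibration("side"); c=bot.calibration("wrist"); w=np.load("w8.npy");c['position']=w[:3];c['rotation']=w[3:]
nose=(210+285/4.5-.5,180+342/4.5-.5)
for z in (.161,.170): print(z,ray_z(S,nose,z),ray_z(c,(253,222),z))
r=least_squares(lambda p:np.r_[proj(S,p)[0]-nose,proj(c,p)[0]-[253,222]],[.53,-.11,.16]);print(r.x,r.fun)
print("knob top",ray_z(c,(176,109),.150),"pivot",ray_z(c,(255,137),.120))
im=cv2.imread("pics/w8.png"); crop(im,150,85,320,250,4,"pics/w8c.png")
E
```

```text
0.161 [ 0.53145078 -0.11320852  0.161     ] [ 0.52815851 -0.11235974  0.161     ]
0.17 [ 0.53030177 -0.12182025  0.17      ] [ 0.52828144 -0.10858523  0.17      ]
[ 0.52854293 -0.11259232  0.16054591] [-1.63114805  0.04696988  0.59264837  0.03311198]
knob top [ 0.48350249 -0.03871184  0.15      ] pivot [ 0.53216852 -0.06170893  0.12      ]
```

View pics/w8c.png

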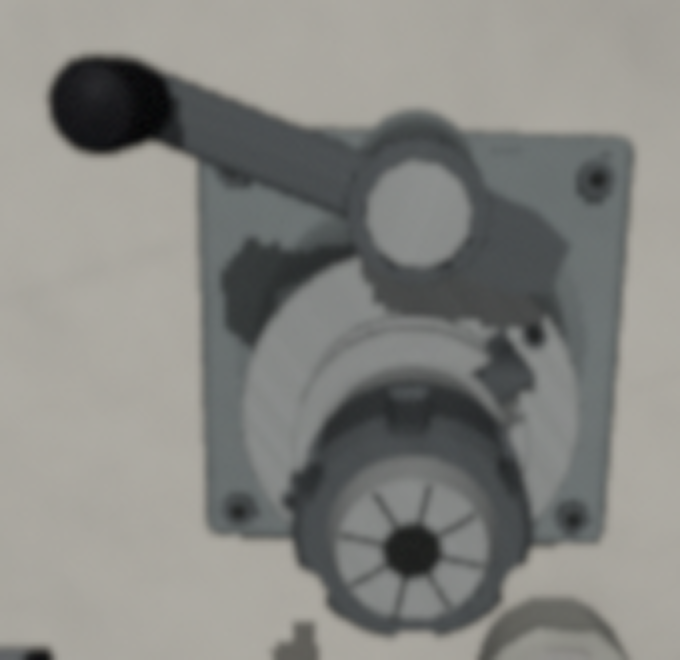

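Emit:
{"api": "servo_tool", "payload": {
  "motion": [
    [0,0,0.1165,-4.6,7.4,0,0.6],
    [0,0,0.1165,-4.6,7.4,0,0.6],
    [0,0,0.1165,-4.6,7.4,0,0.6],
    [0,0,0.1165,-4.6,7.4,0,0.6],
    [0,0,0.1165,-4.6,7.4,0,0.6],
    [0,0,0.1165,-4.6,7.4,0,0.6],
    [0,0,0.1165,-4.6,7.4,0,0.6],
    [0,0,0.1165,-4.6,7.4,0,0.6],
    [0,0,0.1165,-4.6,7.4,0,0.6],
    [0,0,0.1165,-4.6,7.4,0,0.6],
    [0,0,0,0,0,-10,0.6],
    [0,0,0,0,0,-10,0.6],
    [0,0,0,0,0,-5,0.6],
    [0,0,0,0,0,0,0.6],
    [0,0,0,0,0,0,0.6]
  ],
  "force": 20
}}

```text
t: 14.9
eef_pos: [0.4821, -0.0395, 0.1746]
tcp_rot: [-1.541, 0.359, -0.357]
ft_force: [-0.0, 0.1, -0.9]
finger_gap: 0.0511
```

```bash
python3 - <<'E'
from h import *
c=bot.calibration("wrist");im=bot.read_camera("wrist");sd=bot.read_camera("side"); crop(sd,190,160,310,290,4.5,"pics/s9.png"); cv2.imwrite("pics/w9.png",im)
np.save("w9.npy",np.r_[c['position'],c['rotation']]); s=bot.get_state(); print(s['eef_pos'],R.from_rotvec(s['tcp_rot']).as_matrix().round(3),s['qpos'].round(2))
E
```

```text
[ 0.48238816 -0.03945438  0.17549315] [[ 0.898 -0.     0.44 ]
 [-0.44  -0.     0.898]
 [-0.    -1.    -0.   ]] [-0.13 -0.29  1.91 -0.    1.52 -1.25]
```

View pics/w9.png

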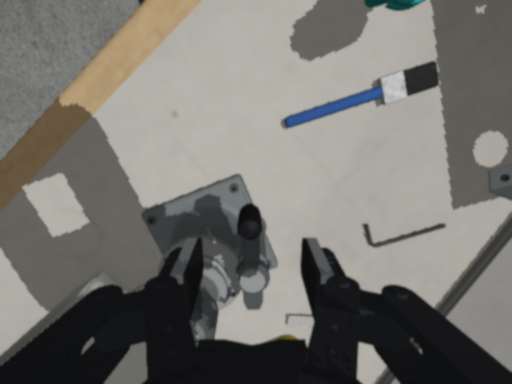

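View pics/s9.png

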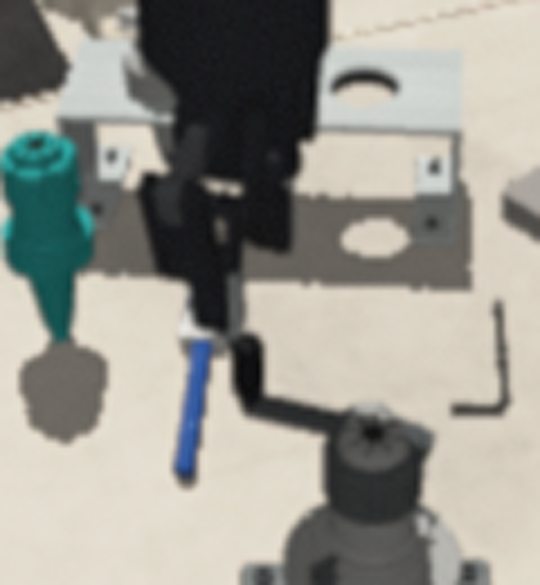

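```bash
python3 - <<'E'
from h import *
c=bot.calibration("wrist"); w=np.load("w9.npy");c['position']=w[:3];c['rotation']=w[3:]
crop(cv2.imread("pics/w9.png"),180,180,320,310,5,"pics/w9c.png")
print(ray_z(c,(249.5,222),.150))
E
```

```text
[ 0.47494872 -0.0368026   0.15      ]
```

View pics/w9c.png

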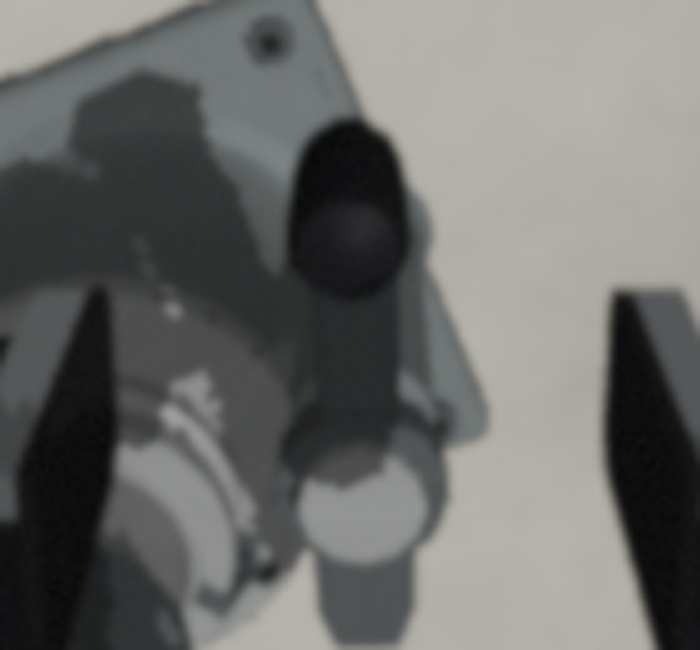

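Emit:
{"api": "servo_tool", "payload": {
  "motion": [
    [0,0,0,-1.5,0.5,-6,0.6],
    [0,0,0,0,0,-10,0.6],
    [0,0,0,0,0,-12,0.6],
    [0,0,0,0,0,-10,0.6],
    [0,0,0,0,0,-8,0.5],
    [0,0,0,0,0,-5,0.4],
    [0,0,0,0,0,-2,0.3],
    [0,0,0,0,0,0,0.3],
    [0,0,0,0,0,0,0.3],
    [0,0,0,0,0,0,0.3]
  ]
}}

```text
t: 15.83
eef_pos: [0.481, -0.0387, 0.1229]
tcp_rot: [-1.541, 0.355, -0.356]
ft_force: [-0.7, -0.1, -0.6]
finger_gap: 0.0256
```

```bash
python3 - <<'E'
from h import *
im=bot.read_camera("wrist"); crop(im,120,170,380,384,2.5,"pics/w10.png")
# arc plan
P=np.array([532,-63.4]); a0=np.arctan2(-38.9+63.4,480.5-532)
af=np.pi/2-.07
n=16; A=np.linspace(a0,af,n+1)
X=P+56*np.c_[np.cos(A),np.sin(A)]; print(a0,(af-a0)/n); print(np.diff(X,axis=0).round(1).tolist()); print(X[-1])
E
```

```text
2.697550375446192 -0.07479712804070597
[[1.9, 3.7], [2.2, 3.6], [2.5, 3.4], [2.7, 3.2], [2.9, 3.0], [3.2, 2.7], [3.4, 2.5], [3.5, 2.2], [3.7, 2.0], [3.8, 1.7], [3.9, 1.4], [4.0, 1.1], [4.1, 0.8], [4.2, 0.5], [4.2, 0.2], [4.2, -0.1]]
[535.91679945  -7.53714399]
```

View pics/w10.png

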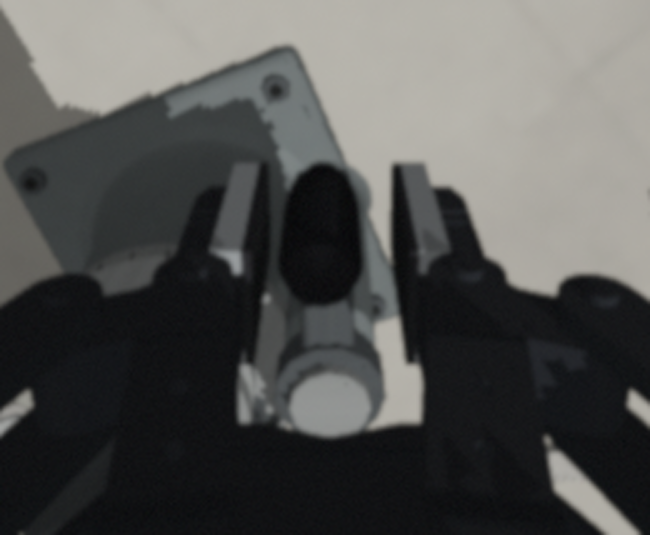

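Emit:
{"api": "servo_tool", "payload": {
  "motion": [
    [0,0,-0.075,1.9,3.7,0,0.3],
    [0,0,-0.075,2.2,3.6,0,0.3],
    [0,0,-0.075,2.5,3.4,0,0.3],
    [0,0,-0.075,2.7,3.2,0,0.3],
    [0,0,-0.075,2.9,3.0,0,0.3],
    [0,0,0,0,0,0,0.3]
  ]
}}

```text
t: 16.38
eef_pos: [0.4933, -0.0217, 0.1228]
tcp_rot: [-1.471, 0.65, -0.651]
ft_force: [0.0, -0.1, -0.5]
finger_gap: 0.026
```

Emit:
{"api": "servo_tool", "payload": {
  "motion": [
    [0,0,-0.075,3.2,2.7,0,0.3],
    [0,0,-0.075,3.4,2.5,0,0.3],
    [0,0,-0.075,3.5,2.2,0,0.3],
    [0,0,-0.075,3.7,2.0,0,0.3],
    [0,0,-0.075,3.8,1.7,0,0.3],
    [0,0,-0.075,3.9,1.4,0,0.3]
  ]
}}

```text
t: 16.88
eef_pos: [0.5143, -0.0095, 0.1227]
tcp_rot: [-1.334, 0.992, -0.992]
ft_force: [-3.7, -2.6, 2.8]
finger_gap: 0.0258
```

```bash
python3 - <<'E'
from h import *
im=bot.read_camera("wrist"); crop(im,120,170,380,384,2.5,"pics/w11.png");crop(bot.read_camera("side"),190,160,310,290,4.5,"pics/s11.png")
E
```

```text
(no output)
```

View pics/w11.png

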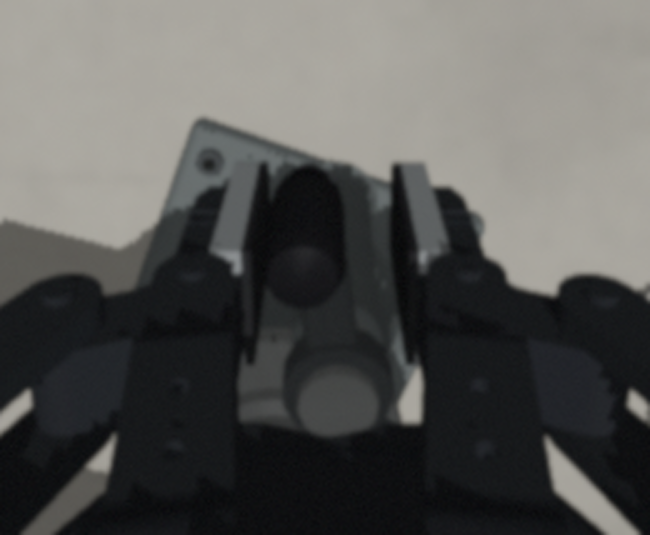

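View pics/s11.png

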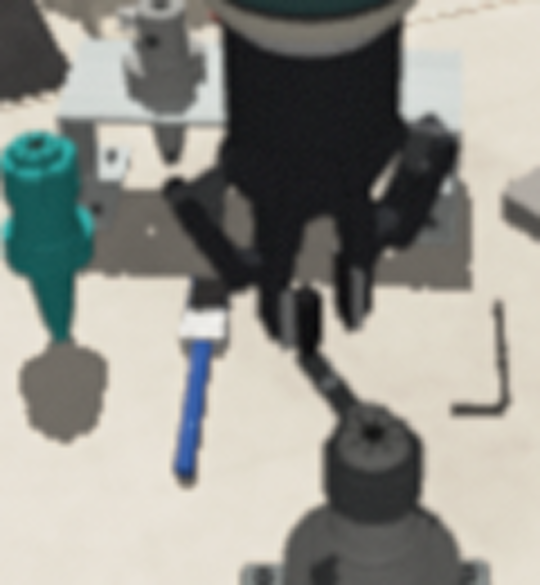

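Emit:
{"api": "servo_tool", "payload": {
  "motion": [
    [0,0,-0.075,4.0,1.1,0,0.3],
    [0,0,-0.075,4.1,0.8,0,0.3],
    [0,0,-0.075,4.2,0.5,0,0.3],
    [0,0,-0.075,4.2,0.2,0,0.3],
    [0,0,-0.075,4.2,-0.1,0,0.3]
  ]
}}

```text
t: 17.4
eef_pos: [0.5348, -0.0067, 0.1226]
tcp_rot: [-1.17, 1.27, -1.268]
ft_force: [-5.7, 1.4, 2.8]
finger_gap: 0.0256
```

Emit:
{"api": "servo_tool", "payload": {
  "motion": [
    [0,0,-0.03,1.5,-0.1,0,0.3],
    [0,0,0,1.5,-0.2,0,0.3],
    [0,0,0,1.0,-0.2,0,0.3],
    [0,0,0,0,0,0,0.3]
  ]
}}

```text
t: 17.73
eef_pos: [0.5388, -0.007, 0.1224]
tcp_rot: [-1.156, 1.289, -1.287]
ft_force: [-2.8, 2.9, 0.4]
finger_gap: 0.0257
```

Emit:
{"api": "servo_tool", "payload": {
  "motion": [
    [0,0,0,1,-0.1,0,0.3],
    [0,0,0,1,-0.1,0,0.3],
    [0,0,0,0,0,0,0.3]
  ]
}}

```text
t: 17.98
eef_pos: [0.5407, -0.0071, 0.1223]
tcp_rot: [-1.156, 1.29, -1.287]
ft_force: [-2.9, 2.2, 0.3]
finger_gap: 0.0256
```

Emit:
{"api": "servo_tool", "payload": {
  "motion": [
    [0,0,0,1,-0.1,0,0.3],
    [0,0,0,1,-0.1,0,0.3],
    [0,0,0,0,0,0,0.3]
  ]
}}

```text
t: 18.23
eef_pos: [0.542, -0.0072, 0.1223]
tcp_rot: [-1.157, 1.291, -1.286]
ft_force: [-10.7, 4.8, 4.0]
finger_gap: 0.0253
```

Emit:
{"api": "servo_tool", "payload": {
  "motion": [
    [0,0,0,0.7,0,0,0.3],
    [0,0,0,0,0,0,0.3]
  ]
}}

```text
t: 18.4
eef_pos: [0.5421, -0.0072, 0.1222]
tcp_rot: [-1.158, 1.292, -1.286]
ft_force: [-17.8, 5.4, 7.8]
finger_gap: 0.0259
```

```bash
python3 - <<'E'
from h import *
im=bot.read_camera("wrist"); crop(im,120,170,380,384,2.5,"pics/w12.png");crop(bot.read_camera("side"),210,180,330,310,4.5,"pics/s12.png")
E
```

```text
(no output)
```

View pics/w12.png

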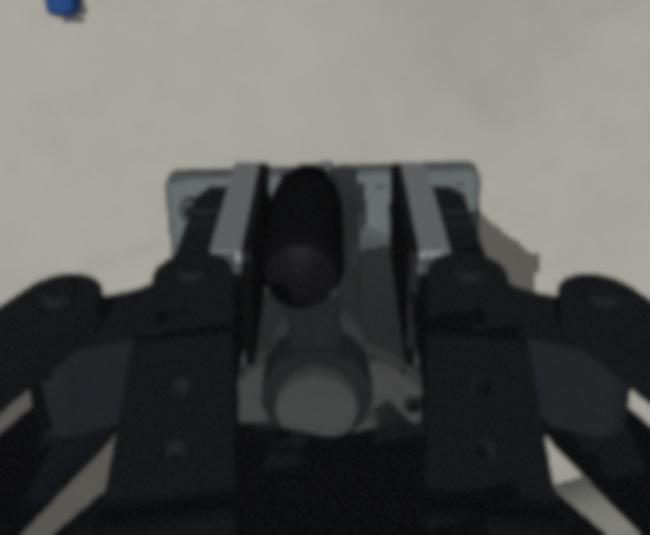

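View pics/s12.png

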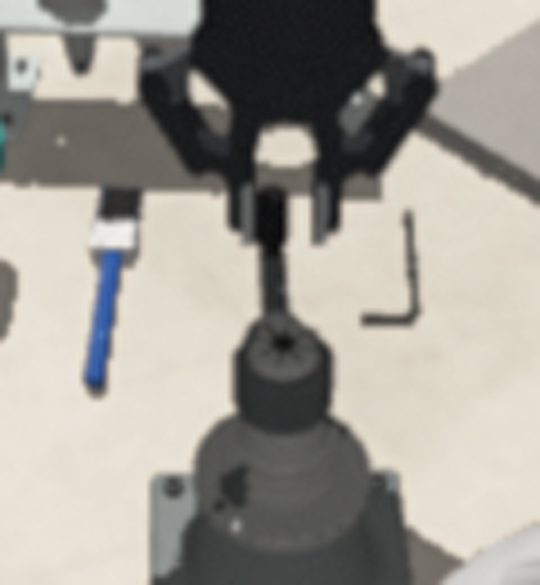

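Emit:
{"api": "servo_tool", "payload": {
  "motion": [
    [0,0,0,-2.0,0,0,0.3],
    [0,0,0,-2.0,0,0,0.4],
    [0,0,0,-1,0,0,0.5],
    [0,0,0,0,0,0,0.5],
    [0,0,0,0,0,5,0.5],
    [0,0,0,0,0,14,0.5],
    [0,0,0,0,0,20,0.5],
    [0,0,0,0,0,25,0.5],
    [0,0,0,0,0,25,0.5],
    [0,0,0,0,10,15,0.5],
    [0,0,0,-5,30,5,0.5],
    [0,0,0,-10,35,0,0.5],
    [0,0,0,-10,35,0,0.5],
    [0,0,0,-10,30,0,0.5],
    [0,0,0,-5,15,0,0.5],
    [0,0,0,0,0,0,0.5],
    [0,0,0,0,0,0,0.5]
  ]
}}

```text
t: 19.92
eef_pos: [0.4985, 0.1485, 0.232]
tcp_rot: [-1.154, 1.29, -1.29]
ft_force: [-0.5, -0.2, -0.4]
finger_gap: 0.0428
```

```bash
python3 - <<'E'
from h import *
c=bot.calibration("wrist");im=bot.read_camera("wrist"); cv2.imwrite("pics/w13.png",im);t=bot.read_camera("top"); cv2.imwrite("pics/t13f.png",t);crop(t,315,155,388,225,8,"pics/t13.png");s=bot.read_camera("side");cv2.imwrite("pics/s13f.png",s);crop(s,210,200,330,310,5,"pics/s13.png")
print(bot.get_state()['eef_pos'])
E
```

```text
[0.49902255 0.14689551 0.23160892]
```

View pics/t13.png

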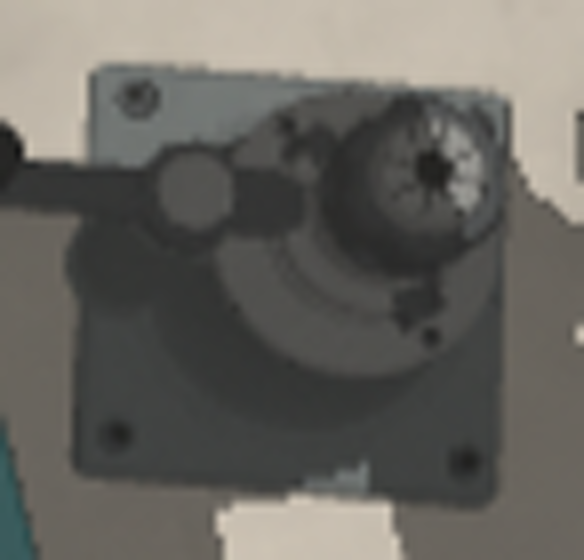

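View pics/s13.png

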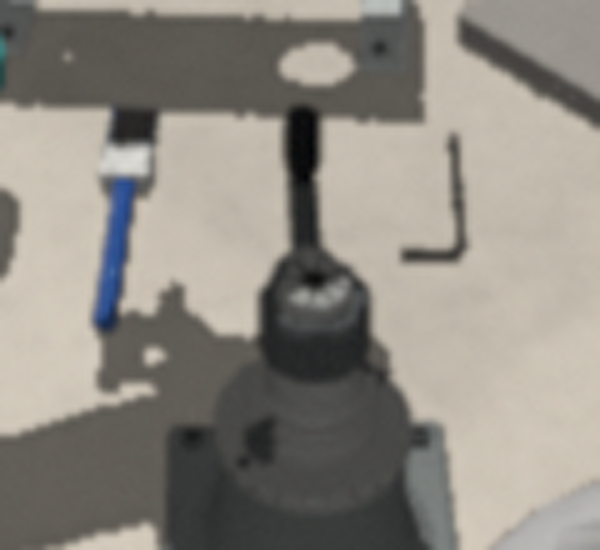

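View pics/s13f.png

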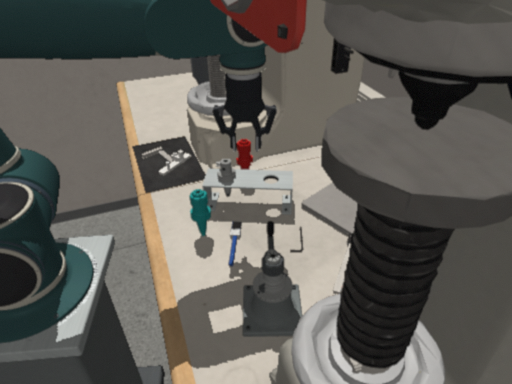

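```bash
python3 - <<'E'
from h import *
t=cv2.imread("pics/t13f.png"); crop(t,295,150,388,225,8,"pics/t13k.png")
T=bot.calibration("top")
f=lambda x,y:(x/8+295-.5,y/8+150-.5)
import json
print(ray_z(T,f(356,228),.120), ray_z(T,(315+433/8-.5,155+168/8-.5),.161))
E
```

```text
[ 0.53231067 -0.0643369   0.12      ] [ 0.52906503 -0.1140612   0.161     ]
```

View pics/t13k.png

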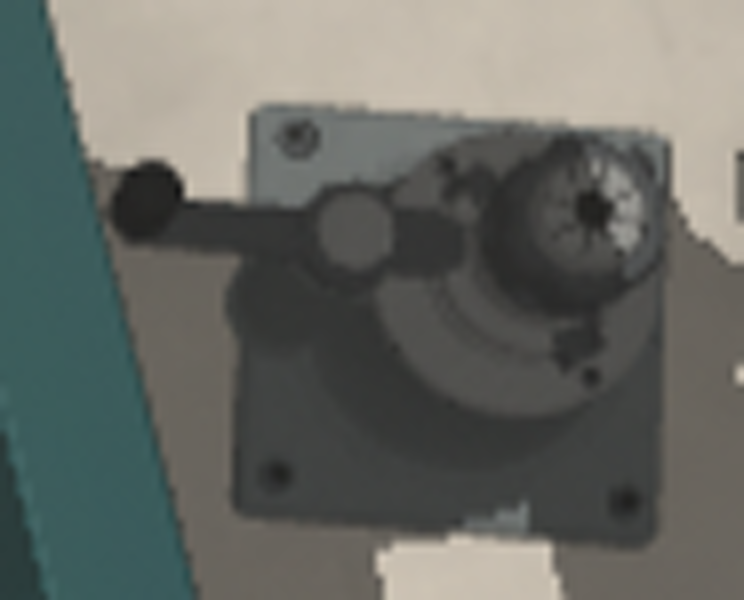

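```bash
python3 - <<'E'
from h import *
T=bot.calibration("top")
f=lambda x,y:(x/8+295-.5,y/8+150-.5)
k=ray_z(T,f(147,199),.150); p=ray_z(T,f(356,228),.120); n=ray_z(T,(315+433/8-.5,155+168/8-.5),.161)
print(k,np.arctan2(*(k-p)[[1,0]]),np.arctan2(*(p-n)[[1,0]]))
print(bot.job_done())
E
```

```text
[ 0.5330007 -0.0063566  0.15     ] 1.5588957817328428 1.5056160517483435
the job is handed in; nothing more can be done
None
```

The collet holder is home in the stand and the hold-down claw is swung to its stop over the collar. The job was handed in at about 20 s with the arm clear of everything.

**Seating:**
- I took the dark-nut holder from the rack and lowered it until the collar rested on the key tops.
- I turned it about 0.13 rad under roughly 10 N. The keys then dropped into the notches, and I lowered it the rest of the way in small steps.
- It came to rest with the TCP at 0.1208 m, against 0.1209 m expected. The force readings put the final push at about 20 N, and the two cameras put the nose at 160.5 mm against 161 mm for fully home.

**Claw:** I swung it with the knob held loosely between the fingers. It stopped with the push rising to about 18 N and no further movement.

**Last checks:**
- The final pictures show the claw over the collar. The spare holder, brush and hex key look untouched.
- The knob's bearing differs from the pivot-to-socket line by 0.05 rad (1.56 against 1.51). I put that down to the cameras' 2 mm accuracy, because the claw was on its hard stop when I let go.
- The side camera disagreed with the top and wrist cameras by up to about 3 mm in places.
- No check failed.

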